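# Wring the setting blocks onto their masters under the dust cover

### The job

Lift the clear dust cover off the master plate and stand it on the blue mat. Wring each steel setting block that lies on the bench onto a brass master of its own: lay it flat, partly overlapping, and slide it along the face, plain end first under the blue keeper rail, until it is up against the back stop and flush with its master all round. When every block is home, stand the cover back on the plate over them, and leave the other things on the bench where they are.

Things in the scene. Friction and masses are not known exactly. Their poses are not given: they have to be found in the camera images.
- plate: fixed dark steel base plate 150 x 180 x 10 mm (x, y, z) on the bench; on it three brass master blocks side by side, a blue back stop and keeper rail at their +x ends. Origin: centre of the underside; x is the way blocks are slid home (level, roughly away from the robot, yaw varies), z up
- keeper (a point): middle of the lower front edge of the blue keeper rail, 39 mm above the bench. The rail, 132 mm long (y), 6 mm thick, overhangs the last 12 mm of all three masters with a 17 mm gap over their tops; the back stop is 12 mm further along +x, level with the masters' ends. Axes as the plate's
- mat: flat blue mat 180 x 200 x 4 mm (x, y, z), fixed to the bench, resting place for the cover. Origin: centre of its underside
- cover: loose clear acrylic dust cover, a box open below, 128 x 156 x 64 mm (x, y, z), walls 4 mm, black edges, 0.35 kg; black handle bar on top, 70 mm long (x), 12 wide (y), 28 high, centred. Origin: centre of its lower rim (handle top at 92 mm). Starts on the plate (rim 10 mm above the bench) over the masters, origin over the plate's; 8 to 9 mm to spare each side; either way round fits
- seat1 (a point): centre of the top face, 22 mm above the bench, of the right (-y) brass master, 90 (x) x 36 (y) x 12 mm; pitch between masters 48 mm. Axes as the plate's. A block that is home has its origin here and its axes along these
- seat2 (a point): centre of the top face, 22 mm above the bench, of the middle brass master, 90 (x) x 36 (y) x 12 mm; pitch between masters 48 mm. Axes as the plate's. A block that is home has its origin here and its axes along these
- seat3 (a point): centre of the top face, 22 mm above the bench, of the left (+y) brass master, 90 (x) x 36 (y) x 12 mm; pitch between masters 48 mm. Axes as the plate's. A block that is home has its origin here and its axes along these
- block_red: lapped steel setting block 90 x 36 x 14 mm (x, y, z) with a red grip rib on its top: 50 mm long (x -35 to +15), 12 wide (y), 26 high, so 40 mm high over all; 0.3 to 0.5 kg. Origin: centre of the underside; x along its length to the plain end (no rib), which goes under the keeper; z up. May be absent (None)
- block_yellow: lapped steel setting block 90 x 36 x 14 mm (x, y, z) with a yellow grip rib on its top: 50 mm long (x -35 to +15), 12 wide (y), 26 high, so 40 mm high over all; 0.3 to 0.5 kg. Origin: centre of the underside; x along its length to the plain end (no rib), which goes under the keeper; z up. May be absent (None)
- block_green: lapped steel setting block 90 x 36 x 14 mm (x, y, z) with a green grip rib on its top: 50 mm long (x -35 to +15), 12 wide (y), 26 high, so 40 mm high over all; 0.3 to 0.5 kg. Origin: centre of the underside; x along its length to the plain end (no rib), which goes under the keeper; z up. May be absent (None)
- block_white: lapped steel setting block 90 x 36 x 14 mm (x, y, z) with a white grip rib on its top: 50 mm long (x -35 to +15), 12 wide (y), 26 high, so 40 mm high over all; 0.3 to 0.5 kg. Origin: centre of the underside; x along its length to the plain end (no rib), which goes under the keeper; z up. May be absent (None)
- tape: bystander, not to be disturbed: roll of brown tape, 68 mm across, 24 mm high; origin: centre of its underside
- driver: bystander, not to be disturbed: screwdriver lying down, 150 mm long; origin: on its axis, at its lower side
- puck: bystander, not to be disturbed: brass slug 26 mm across, 22 mm high, standing among the blocks; origin: centre of its underside
- jar: bystander, not to be disturbed: jar with red cap, 56 mm across, 70 mm high; origin: centre of its underside
- eraser: bystander, not to be disturbed: white eraser 50 x 30 x 20 mm; origin: centre of its underside
- cup: bystander, not to be disturbed: red cup 76 mm across, 100 mm high; origin: centre of its underside
Mind the look-alikes: they are no part of the job. Of the things that look like the cover, the largest one is meant.

How it is judged:
On the way, in this order (a step that is already met when the one before it is completed fails the run):
1. the cover stands on the mat, let go (x of cover in the frame of mat between -0.05 and 0.05 m and y of cover in the frame of mat between -0.05 and 0.05 m and z of cover in the frame of mat below 0.008 m and contact force between cover and the fingers below 0.3 N and linear speed of cover below 0.02 m/s and angle between cover's own z axis and vertical below 0.05 rad), for 0.2 s.
2. with the cover still off the plate, every block present is wrung home on a master and let go (((x of block_red in the frame of seat1 between -0.003 and 0.003 m and y of block_red in the frame of seat1 between -0.004 and 0.004 m and z of block_red in the frame of seat1 between -0.002 and 0.002 m) or (x of block_red in the frame of seat2 between -0.003 and 0.003 m and y of block_red in the frame of seat2 between -0.004 and 0.004 m and z of block_red in the frame of seat2 between -0.002 and 0.002 m) or (x of block_red in the frame of seat3 between -0.003 and 0.003 m and y of block_red in the frame of seat3 between -0.004 and 0.004 m and z of block_red in the frame of seat3 between -0.002 and 0.002 m)) and angle between the x axis of each of block_red, block_yellow, block_green, block_white and the x axis of plate, either way round below 0.06 rad and angle between each of block_red, block_yellow, block_green, block_white's own z axis and vertical below 0.04 rad and contact force between each of block_red, block_yellow, block_green, block_white and the fingers below 0.3 N and linear speed of each of block_red, block_yellow, block_green, block_white below 0.02 m/s and ((x of block_yellow in the frame of seat1 between -0.003 and 0.003 m and y of block_yellow in the frame of seat1 between -0.004 and 0.004 m and z of block_yellow in the frame of seat1 between -0.002 and 0.002 m) or (x of block_yellow in the frame of seat2 between -0.003 and 0.003 m and y of block_yellow in the frame of seat2 between -0.004 and 0.004 m and z of block_yellow in the frame of seat2 between -0.002 and 0.002 m) or (x of block_yellow in the frame of seat3 between -0.003 and 0.003 m and y of block_yellow in the frame of seat3 between -0.004 and 0.004 m and z of block_yellow in the frame of seat3 between -0.002 and 0.002 m)) and ((x of block_green in the frame of seat1 between -0.003 and 0.003 m and y of block_green in the frame of seat1 between -0.004 and 0.004 m and z of block_green in the frame of seat1 between -0.002 and 0.002 m) or (x of block_green in the frame of seat2 between -0.003 and 0.003 m and y of block_green in the frame of seat2 between -0.004 and 0.004 m and z of block_green in the frame of seat2 between -0.002 and 0.002 m) or (x of block_green in the frame of seat3 between -0.003 and 0.003 m and y of block_green in the frame of seat3 between -0.004 and 0.004 m and z of block_green in the frame of seat3 between -0.002 and 0.002 m)) and ((x of block_white in the frame of seat1 between -0.003 and 0.003 m and y of block_white in the frame of seat1 between -0.004 and 0.004 m and z of block_white in the frame of seat1 between -0.002 and 0.002 m) or (x of block_white in the frame of seat2 between -0.003 and 0.003 m and y of block_white in the frame of seat2 between -0.004 and 0.004 m and z of block_white in the frame of seat2 between -0.002 and 0.002 m) or (x of block_white in the frame of seat3 between -0.003 and 0.003 m and y of block_white in the frame of seat3 between -0.004 and 0.004 m and z of block_white in the frame of seat3 between -0.002 and 0.002 m)) and horizontal distance between cover and plate above 0.15 m), for 0.2 s.
At the end, for the whole second after the job is handed in: Each block present lies on a master, centred within 3 mm lengthwise, 4 mm sideways, 2 mm in height, in line within 0.06 rad, flat within 0.04; the cover stands level on the plate, within 14 mm of its centre each way and 0.2 rad of in line, either way round; all released and at rest (((x of block_red in the frame of seat1 between -0.003 and 0.003 m and y of block_red in the frame of seat1 between -0.004 and 0.004 m and z of block_red in the frame of seat1 between -0.002 and 0.002 m) or (x of block_red in the frame of seat2 between -0.003 and 0.003 m and y of block_red in the frame of seat2 between -0.004 and 0.004 m and z of block_red in the frame of seat2 between -0.002 and 0.002 m) or (x of block_red in the frame of seat3 between -0.003 and 0.003 m and y of block_red in the frame of seat3 between -0.004 and 0.004 m and z of block_red in the frame of seat3 between -0.002 and 0.002 m)) and angle between the x axis of each of block_red, block_yellow, block_green, block_white and the x axis of plate, either way round below 0.06 rad and angle between each of block_red, block_yellow, block_green, block_white's own z axis and vertical below 0.04 rad and contact force between each of block_red, block_yellow, block_green, block_white, cover and the fingers below 0.3 N and linear speed of each of block_red, block_yellow, block_green, block_white, cover below 0.02 m/s and ((x of block_yellow in the frame of seat1 between -0.003 and 0.003 m and y of block_yellow in the frame of seat1 between -0.004 and 0.004 m and z of block_yellow in the frame of seat1 between -0.002 and 0.002 m) or (x of block_yellow in the frame of seat2 between -0.003 and 0.003 m and y of block_yellow in the frame of seat2 between -0.004 and 0.004 m and z of block_yellow in the frame of seat2 between -0.002 and 0.002 m) or (x of block_yellow in the frame of seat3 between -0.003 and 0.003 m and y of block_yellow in the frame of seat3 between -0.004 and 0.004 m and z of block_yellow in the frame of seat3 between -0.002 and 0.002 m)) and ((x of block_green in the frame of seat1 between -0.003 and 0.003 m and y of block_green in the frame of seat1 between -0.004 and 0.004 m and z of block_green in the frame of seat1 between -0.002 and 0.002 m) or (x of block_green in the frame of seat2 between -0.003 and 0.003 m and y of block_green in the frame of seat2 between -0.004 and 0.004 m and z of block_green in the frame of seat2 between -0.002 and 0.002 m) or (x of block_green in the frame of seat3 between -0.003 and 0.003 m and y of block_green in the frame of seat3 between -0.004 and 0.004 m and z of block_green in the frame of seat3 between -0.002 and 0.002 m)) and ((x of block_white in the frame of seat1 between -0.003 and 0.003 m and y of block_white in the frame of seat1 between -0.004 and 0.004 m and z of block_white in the frame of seat1 between -0.002 and 0.002 m) or (x of block_white in the frame of seat2 between -0.003 and 0.003 m and y of block_white in the frame of seat2 between -0.004 and 0.004 m and z of block_white in the frame of seat2 between -0.002 and 0.002 m) or (x of block_white in the frame of seat3 between -0.003 and 0.003 m and y of block_white in the frame of seat3 between -0.004 and 0.004 m and z of block_white in the frame of seat3 between -0.002 and 0.002 m)) and x of cover in the frame of plate between -0.014 and 0.014 m and y of cover in the frame of plate between -0.014 and 0.014 m and height (world z) of cover between -0.013 and 0.013 m and angle between the x axis of cover and the x axis of plate, either way round below 0.2 rad and angle between cover's own z axis and vertical below 0.05 rad); the robot touches nothing.
It fails at once if a bystander is moved more than 50 mm (distance of any of tape, driver, puck, jar, eraser, cup from where it was at the start of the episode above 0.05 m).
Of block_red, block_yellow, block_green, block_white only 2 to 3 are there at a start; the rules pass over those that are not, and their reading is None.
At some moment in a run one of block_red, block_yellow, block_green, block_white may be knocked a few centimetres aside while the robot is not near it.
Once in a run the grip may slacken for a moment while it holds something.
It also fails if it takes over 210 s, if anything falls off the work surface, if the arm or the gripper's body presses on something with over 40 N, if the wrist force passes 120 N, or if a joint passes its speed limit or range.

### The arm

A 6-joint arm with a two-finger parallel gripper is mounted at the origin on the work surface. World frame = base frame: x ahead of the robot, y to its left, z up, the work surface at z = 0. Lengths are in m, angles in rad, forces in N, time in s.
With the tool pointing down it reaches from about 0.325 to 0.9 m from the base axis. Payload 3.5 kg.
Tool frame: the origin (TCP) lies at the very end of the fingers, on their centre line; the grasp point (between the pads) lies 19 mm behind it; x points along the fingers, z is the direction in which the jaws open and shut, and the axes are right-handed (so a half turn about x gives the same grasp; the last joint's range is limited). The gripper opens to 85 mm and grips with 20 to 120 N. Pads are 22 mm wide; open, the fingers measure 114 mm over their backs; the gripper's body (76 mm by 85 mm) begins 54 mm behind the grasp point. The pads swing forward as they close: fully open they stand 13 mm farther back than shut.
Start: joints at [-1.425, 0.276, -0.026, 1.268, 0, 1.467], TCP at [0.154, -0.606, 0.231] pointing down, gripper open.
Joint ranges: [-3.12, 3.12], [-0.85, 1.88], [-1.08, 1.24], [-1.95, 2.15], [-1.57, 1.53], [-3.14, 3.14]. Speed limits (rad/s): [2.57, 2.57, 3.14, 3.14, 3.14, 3.14].

### API

Orientations are given as [roll, pitch, yaw] about the fixed x, y, z axes, in that order (R = Rz(yaw) Ry(pitch) Rx(roll)).
In Python, from station import env, optics, ticket gives the robot as it stands.
- The arm moves only by the tool move_arm, never from a script. Its argument "moves" is a list of rows, each an object with "dr": the turn, a rotation vector about the tool's x, y, z in rad, a list of three; "xyz": the shift along the tool's x, y, z in m, a list of three; "hand": the opening, from 0 (shut) to 1 (fully open). A call has 1 to 8 rows; each row is the pose to reach, as a shift and turn from the pose measured when the call began, along the tool's axes at that moment; what a row does not reach only later rows make up. A row lasts 1/10 s, in which the tool goes at most 50 mm and 8.59 degrees, less where a joint would pass 70% of its speed; a pose out of reach is approached as far as the arm can. A call with a gripper value outside its range is refused whole. The fingers move at their own pace and stop on an object; the grip force is fixed at half the most. Time passes only in rows, so rows that repeat a pose let the fingers close. It gives the time, the measured TCP pose, the force and the opening at its end, in the units of the state.
- env.sense(): the state, without advancing time (a new reading comes with each control period).
- optics.read_camera(name): name is "side" or "top" or "wrist"; returns a dict with "color" (420x560x3 uint8, red, green, blue), "fovy" (degrees; the focal length in pixels is half the picture's height over the tangent of half this angle, whatever the lens; pixels are square), "cx", "cy" (the principal point, pixels), "T" (4x4, takes a point from camera to world coordinates); the wrist camera has in their place "hand_eye" (4x4, takes a point from camera to tool coordinates, whose origin is the TCP and whose axes are the tool frame's). Camera axes: x right, y down, z forward; pixel columns grow to the right and rows downward; lengths in m; the calibration is good to about 2 mm. A picture is of the moment at which its call begins: read the wrist's pose just before it. There is no depth.
- ticket.job_done(): hands the job in, once; it reports no verdict.
The state is a dict: "clock": time; "joint_pos": joint angles; "qd": joint speeds; "joint_torque": joint torques, N m; "ee_pos": TCP position; "ee_rot": TCP orientation; "ft_force": force on the tool from outside, world axes, zero at the start; "moment": the same for the moment, N m; "width": finger opening in m.
Only numpy, scipy, OpenCV 4.12 (cv2) and the standard library are available. Lean on these libraries where they do the work, as an engineer would, in place of code of your own. Each camera call takes 0.05 s, during which the arm holds its last target. There are 200 camera calls.

## Working session

There is one attempt and no reset: what is moved stays moved. The work goes in short steps, Python scripts to look and compute and a tool call to move; the robot and the scene stay as the last step left them, time stands still between calls to the robot, and variables do not carry over. Pictures are saved under pics/ and viewed, about 12 in all and at most 16, crops included, and the job is handed in when it is done.

Besides the shell and the picture viewer there is one more tool, called after ">>>" in YAML: its name, and indented under it one key for each argument. move_arm: Moves the arm, as the interface text tells. Its arguments: {"type":"object","properties":{"moves":{"type":"array"}},"required":["moves"]}

```bash
ls; mkdir -p pics; cat > h.py <<'E'
import numpy as np, cv2
from scipy.spatial.transform import Rotation as R
from station import env, optics, ticket
def pose(s=None):
    s=s or env.sense(); T=np.eye(4); T[:3,:3]=R.from_euler('xyz',s['ee_rot']).as_matrix(); T[:3,3]=s['ee_pos']; return T
def cam(n):
    P=pose(); c=optics.read_camera(n)
    if 'T' not in c: c['T']=P@c['hand_eye']
    c['f']=c['color'].shape[0]/2/np.tan(np.radians(c['fovy'])/2); return c
def save(c,n,crop=None,k=1):
    im=c['color'][:,:,::-1]
    if crop: u0,v0,u1,v1=crop; im=im[v0:v1,u0:u1]
    cv2.imwrite('pics/'+n,cv2.resize(im,None,fx=k,fy=k,interpolation=cv2.INTER_CUBIC))
def p2w(c,u,v,z):
    d=c['T'][:3,:3]@np.array([(u-c['cx'])/c['f'],(v-c['cy'])/c['f'],1]); o=c['T'][:3,3]
    return o+d*(z-o[2])/d[2]
def w2p(c,p):
    q=np.linalg.inv(c['T'])@np.r_[p,1]; return c['cx']+c['f']*q[0]/q[2],c['cy']+c['f']*q[1]/q[2]
E
python3 - <<'E'
from h import *
print(env.sense())
for n in('top','side'):
    c=cam(n); save(c,n+'0.png',k=1.42); print(n,c['fovy'],c['cx'],c['cy'],c['T'].round(3).tolist(),c.keys())
E
```

```text
pics
{'clock': 0.0, 'joint_pos': array([-1.42545040e+00,  2.77132472e-01, -2.78720030e-02,  1.26798294e+00,
        1.74135968e-05,  1.46738177e+00]), 'qd': array([ 0.00118875, -0.00140262, -0.00152334, -0.00018647, -0.00062563,
       -0.00043203]), 'joint_torque': array([ 2.05868218e-04, -4.45507479e+01,  2.95204496e+01,  1.64660375e-02,
        2.53191115e-05, -4.17603765e-07]), 'ee_pos': array([ 0.15375185, -0.60500415,  0.23016419]), 'ee_rot': array([3.0302308 , 1.56860517, 1.70819493]), 'ft_force': array([ 0.20535928,  0.9159024 , -0.4983804 ]), 'moment': array([ 0.01721305, -0.02897363, -0.04593951]), 'width': 0.08541538033826293}
top 46.8804383457373 274.229736346017 201.38865033661358 [[0.013, -0.982, 0.188, 0.312], [-1.0, -0.014, -0.007, 0.079], [0.009, -0.187, -0.982, 1.282], [0.0, 0.0, 0.0, 1.0]] dict_keys(['color', 'fovy', 'cx', 'cy', 'T', 'f'])
side 56.1991162162643 281.1226208547778 213.9497394553167 [[0.964, -0.133, 0.229, 0.369], [-0.264, -0.474, 0.84, -0.666], [-0.003, -0.87, -0.492, 0.495], [0.0, 0.0, 0.0, 1.0]] dict_keys(['color', 'fovy', 'cx', 'cy', 'T', 'f'])
```

View pics/top0.png

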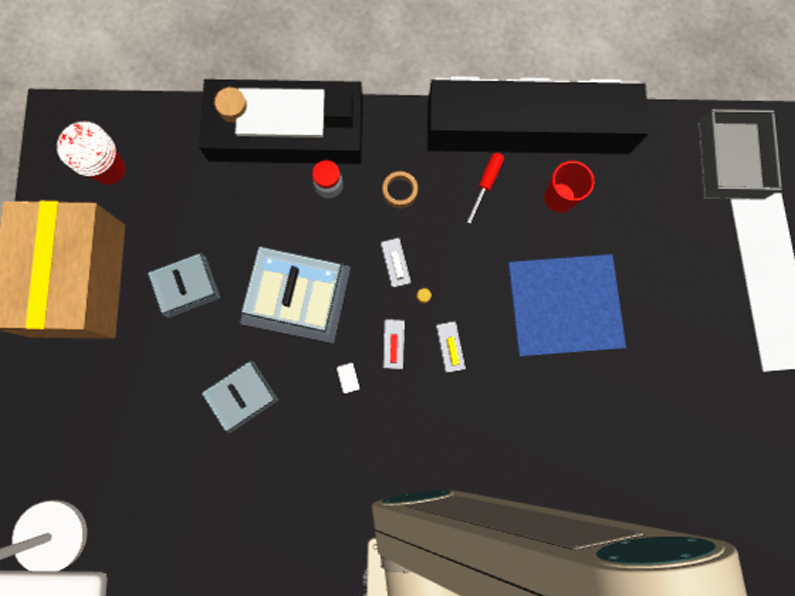

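View pics/side0.png

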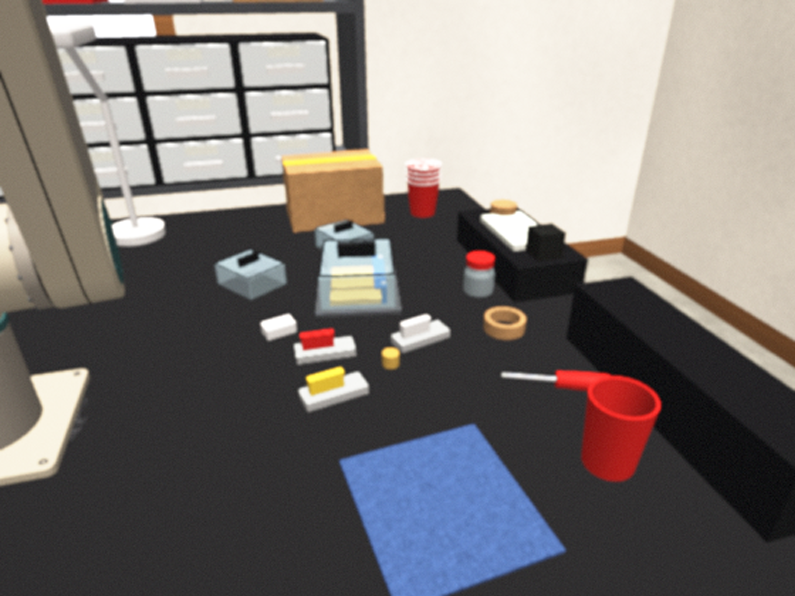

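```bash
cat >> h.py <<'E'
def down(x,y,z,yaw):
    # tool x down, tool z (jaw axis) horizontal at angle yaw (world)
    T=np.eye(4); zt=np.array([np.cos(yaw),np.sin(yaw),0]); xt=np.array([0,0,-1.]); T[:3,:3]=np.c_[xt,np.cross(zt,xt),zt]; T[:3,3]=[x,y,z]; return T
def rel(x,y,z,yaw):
    P=pose(); best=None
    for k in(0,np.pi):
        D=np.linalg.inv(P)@down(x,y,z,yaw+k); rv=R.from_matrix(D[:3,:3]).as_rotvec()
        if best is None or np.linalg.norm(rv)<np.linalg.norm(best[1]): best=(D[:3,3],rv)
    print('xyz',best[0].round(4).tolist(),'dr',best[1].round(4).tolist(), 'dist %.3f ang %.1f'%(np.linalg.norm(best[0]),np.degrees(np.linalg.norm(best[1]))))
def seg(c,lo,hi,z,roi=None,amin=20):
    hsv=cv2.cvtColor(c['color'],cv2.COLOR_RGB2HSV); m=cv2.inRange(hsv,np.array(lo),np.array(hi))
    if roi: k=np.zeros_like(m); k[roi[1]:roi[3],roi[0]:roi[2]]=1; m=m*k
    cs=cv2.findContours(m,cv2.RETR_EXTERNAL,cv2.CHAIN_APPROX_NONE)[0]
    for q in sorted(cs,key=cv2.contourArea,reverse=True):
        if cv2.contourArea(q)<amin: break
        w=np.array([p2w(c,p[0][0],p[0][1],z)[:2] for p in q])*1000
        (cx,cy),(a,b),t=cv2.minAreaRect(w.astype(np.float32)); mm=q[:,0].mean(0)
        print('px',mm.round(0),'c',round(cx,1),round(cy,1),'size',round(a,1),round(b,1),'ang',round(t,1))
E
python3 - <<'E'
from h import *
c=cam('top'); f=1/1.42
for n,lo,hi,z,roi in[('red rib',(0,120,90),(8,255,255),.04,(260,220,300,265)),('yel',(22,120,90),(35,255,255),.04,(290,220,340,265)),('grey',(0,0,140),(179,60,255),.02,(260,150,335,265)),('mat',(105,80,60),(125,255,255),.004,(350,170,450,260)),('blue keeper',(95,40,100),(115,255,255),.045,(170,170,250,240)),('brass',(18,20,150),(35,255,255),.022,(170,170,250,240)),('handle',(0,0,0),(179,255,45),.102,(192,180,216,222)),('puck',(15,120,90),(30,255,255),.022,(285,195,310,220))]:
    print(n); seg(c,lo,hi,z,roi)
for n,u,v,z in[('handle',290,287,.102),('tape',400,189,.0),('drv',485,190,.01),('cup',572,190,0),('jar',328,180,.03),('eraser',348,378,.02),('white rib a',392,248,.04),('white rib b',402,279,.04)]: print(n,p2w(c,u*f,v*f,z).round(3))
rel(.36,0,.3,0)
E
```

```text
red rib
px [277. 245.] c 436.9 62.4 size 48.8 10.3 ang 0.6
yel
px [319. 247.] c 432.8 -44.3 size 50.1 13.1 ang 11.2
grey
px [277. 242.] c 445.7 62.2 size 89.0 36.7 ang 0.5
px [317. 244.] c 442.1 -42.4 size 88.5 36.2 ang 11.4
px [278. 184.] c 600.0 60.2 size 88.9 36.7 ang 13.5
mat
px [398. 215.] c 527.0 -262.3 size 182.4 203.3 ang 5.3
blue keeper
px [209. 190.] c 575.9 238.7 size 138.0 23.7 ang 78.8
brass
px [224. 213.] c 519.8 201.5 size 37.2 83.4 ang 79.3
px [189. 206.] c 536.9 295.9 size 37.2 81.5 ang 79.1
px [208. 212.] c 528.0 248.5 size 36.5 81.6 ang 78.2
handle
px [204. 202.] c 535.6 245.4 size 12.1 66.9 ang 78.4
puck
px [298. 207.] c 537.3 7.8 size 24.2 26.5 ang 0.8
handle [0.533 0.245 0.102]
tape [0.75  0.052 0.   ]
drv [ 0.747 -0.112  0.01 ]
cup [ 0.753 -0.284  0.   ]
jar [0.755 0.191 0.03 ]
eraser [0.382 0.144 0.02 ]
white rib a [0.621 0.067 0.04 ]
white rib b [0.563 0.048 0.04 ]
xyz [-0.0686, 0.3489, -0.5359] dr [-1.322, -0.0014, -0.0013] dist 0.643 ang 75.7
```

```bash
python3 -c "
from h import *
rel(.535,.245,.25,np.radians(79.5))"
```

```text
xyz [-0.0182, 0.5788, -0.7302] dr [0.432, -0.0018, 0.0002] dist 0.932 ang 24.8
```

>>> move_arm:
  moves:
    - {"xyz": [-0.018,0.579,-0.73],"dr": [0.432,0,0],"hand": 1}
    - {"xyz": [-0.018,0.579,-0.73],"dr": [0.432,0,0],"hand": 1}
    - {"xyz": [-0.018,0.579,-0.73],"dr": [0.432,0,0],"hand": 1}
    - {"xyz": [-0.018,0.579,-0.73],"dr": [0.432,0,0],"hand": 1}
    - {"xyz": [-0.018,0.579,-0.73],"dr": [0.432,0,0],"hand": 1}
    - {"xyz": [-0.018,0.579,-0.73],"dr": [0.432,0,0],"hand": 1}
    - {"xyz": [-0.018,0.579,-0.73],"dr": [0.432,0,0],"hand": 1}
    - {"xyz": [-0.018,0.579,-0.73],"dr": [0.432,0,0],"hand": 1}

```text
clock: 0.95
ee_pos: [0.3176, -0.2388, 0.2391]
ee_rot: [-3.003, 1.569, 1.525]
ft_force: [1.6, 0.3, 0.3]
width: 0.0855
```

```bash
python3 -c "
from h import *
rel(.535,.245,.25,np.radians(79.5))"
```

```text
xyz [-0.01, 0.1251, -0.5155] dr [-0.0008, -0.0017, 0.0002] dist 0.531 ang 0.1
```

>>> move_arm:
  moves:
    - {"xyz": [-0.01,0.125,-0.515],"dr": [0,0,0],"hand": 1}
    - {"xyz": [-0.01,0.125,-0.515],"dr": [0,0,0],"hand": 1}
    - {"xyz": [-0.01,0.125,-0.515],"dr": [0,0,0],"hand": 1}
    - {"xyz": [-0.01,0.125,-0.515],"dr": [0,0,0],"hand": 1}
    - {"xyz": [-0.01,0.125,-0.515],"dr": [0,0,0],"hand": 1}
    - {"xyz": [-0.01,0.125,-0.515],"dr": [0,0,0],"hand": 1}
    - {"xyz": [-0.01,0.125,-0.515],"dr": [0,0,0],"hand": 1}
    - {"xyz": [-0.01,0.125,-0.515],"dr": [0,0,0],"hand": 1}

```text
clock: 1.75
ee_pos: [0.4618, 0.0162, 0.2468]
ee_rot: [-3.099, 1.535, 1.487]
ft_force: [-0.4, -0.3, 0.3]
width: 0.0854
```

```bash
python3 -c "
from h import *
rel(.535,.245,.25,np.radians(79.5))"
```

```text
xyz [0.0051, 0.0437, -0.2361] dr [0.0567, -0.0353, 0.0025] dist 0.240 ang 3.8
```

>>> move_arm:
  moves:
    - {"xyz": [0.005,0.044,-0.236],"dr": [0.057,-0.035,0.002],"hand": 1}
    - {"xyz": [0.005,0.044,-0.236],"dr": [0.057,-0.035,0.002],"hand": 1}
    - {"xyz": [0.005,0.044,-0.236],"dr": [0.057,-0.035,0.002],"hand": 1}
    - {"xyz": [0.005,0.044,-0.236],"dr": [0.057,-0.035,0.002],"hand": 1}
    - {"xyz": [0.005,0.044,-0.236],"dr": [0.057,-0.035,0.002],"hand": 1}
    - {"xyz": [0.005,0.044,-0.236],"dr": [0.057,-0.035,0.002],"hand": 1}
    - {"xyz": [0.005,0.044,-0.236],"dr": [0.057,-0.035,0.002],"hand": 1}
    - {"xyz": [0.005,0.044,-0.236],"dr": [0.057,-0.035,0.002],"hand": 1}

```text
clock: 2.55
ee_pos: [0.5019, 0.0183, 0.2497]
ee_rot: [-3.093, 1.532, 1.506]
ft_force: [-1.1, 0.2, -0.1]
width: 0.0856
```

```bash
python3 -c "
from h import *
c=cam('wrist'); save(c,'w1.png',k=1.4); print(c['T'].round(3).tolist(),c['hand_eye'].round(3).tolist())
for p in [(.535,.245,.102),(.576,.2387,.045)]: print(w2p(c,np.array(p)))
seg(c,(0,0,0),(179,255,45),.102,amin=150)
rel(.535,.245,.25,np.radians(79.5))"
```

```text
[[-0.115, -0.948, -0.296, 0.578], [-0.993, 0.098, 0.071, 0.004], [-0.038, 0.302, -0.953, 0.391], [0.0, 0.0, 0.0, 1.0]] [[-0.001, -0.3, 0.954, -0.142], [-0.002, -0.954, -0.3, 0.077], [1.0, -0.002, 0.0, 0.0], [0.0, 0.0, 0.0, 1.0]]
(np.float64(30.105051259603727), np.float64(185.75603096335723))
(np.float64(63.702015696883194), np.float64(133.2619644423395))
px [282. 369.] c 339.5 47.7 size 396.1 182.0 ang 85.9
px [ 34. 367.] c 322.7 316.8 size 76.9 153.7 ang 46.1
px [525. 366.] c 288.7 -208.7 size 138.6 57.5 ang 39.4
px [ 43. 177.] c 537.9 230.2 size 21.0 68.7 ang 81.9
xyz [0.0086, 0.0068, -0.2288] dr [0.0694, -0.0385, 0.0028] dist 0.229 ang 4.5
```

View pics/w1.png

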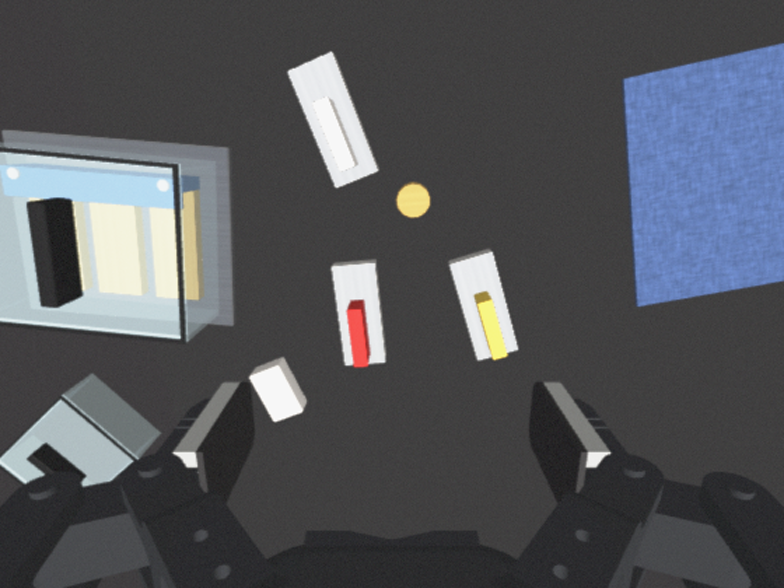

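```bash
python3 -c "
from h import *
s=env.sense();print(s['joint_pos'].round(3),s['qd'].round(3),pose().round(3).tolist())"
```

```text
[-0.115  0.047 -0.26   1.265  0.039  3.141] [-0.002 -0.005 -0.005  0.002 -0.002 -0.001] [[0.003, 0.994, -0.114, 0.502], [0.038, -0.114, -0.993, 0.018], [-0.999, -0.001, -0.039, 0.25], [0.0, 0.0, 0.0, 1.0]]
```

```bash
sed -i 's/for k in(0,np.pi):/for k in(0,):/' h.py
```

>>> move_arm:
  moves:
    - {"xyz": [0,0,0],"dr": [-0.15,0,0],"hand": 1}
    - {"xyz": [0,0,0],"dr": [-0.3,0,0],"hand": 1}
    - {"xyz": [0,0,0],"dr": [-0.45,0,0],"hand": 1}
    - {"xyz": [0,0,0],"dr": [-0.6,0,0],"hand": 1}
    - {"xyz": [0,0,0],"dr": [-0.75,0,0],"hand": 1}
    - {"xyz": [0,0,0],"dr": [-0.9,0,0],"hand": 1}
    - {"xyz": [0,0,0],"dr": [-1.05,0,0],"hand": 1}
    - {"xyz": [0,0,0],"dr": [-1.2,0,0],"hand": 1}

```text
clock: 3.4
ee_pos: [0.502, 0.0184, 0.2498]
ee_rot: [1.976, 1.532, 1.498]
ft_force: [-0.2, -0.1, -0.3]
width: 0.0852
```

```bash
python3 -c "
from h import *
rel(.535,.245,.25,np.radians(79.5));print(env.sense()['joint_pos'])"
```

```text
xyz [0.0086, 0.2162, -0.075] dr [-1.8656, 0.0225, -0.0387] dist 0.229 ang 106.9
[-0.1146328   0.04697794 -0.25996403  1.26545817  0.03851488  1.93450208]
```

>>> move_arm:
  moves:
    - {"xyz": [0.009,0.216,-0.075],"dr": [-1.866,0.022,-0.039],"hand": 1}
    - {"xyz": [0.009,0.216,-0.075],"dr": [-1.866,0.022,-0.039],"hand": 1}
    - {"xyz": [0.009,0.216,-0.075],"dr": [-1.866,0.022,-0.039],"hand": 1}
    - {"xyz": [0.009,0.216,-0.075],"dr": [-1.866,0.022,-0.039],"hand": 1}
    - {"xyz": [0.009,0.216,-0.075],"dr": [-1.866,0.022,-0.039],"hand": 1}
    - {"xyz": [0.009,0.216,-0.075],"dr": [-1.866,0.022,-0.039],"hand": 1}
    - {"xyz": [0.009,0.216,-0.075],"dr": [-1.866,0.022,-0.039],"hand": 1}
    - {"xyz": [0.009,0.216,-0.075],"dr": [-1.866,0.022,-0.039],"hand": 1}

```text
clock: 4.2
ee_pos: [0.5346, 0.2455, 0.2494]
ee_rot: [1.391, 1.555, 2.114]
ft_force: [0.1, 0.1, -0.4]
width: 0.0854
```

```bash
python3 -c "
from h import *
rel(.535,.245,.2,np.radians(79.5));print(env.sense()['joint_pos'])"
```

```text
xyz [0.0494, -0.0014, -0.0002] dr [-0.665, 0.0077, -0.0137] dist 0.049 ang 38.1
[ 0.31311864  0.20431114 -0.08020954  1.28978187  0.01499928  1.16137587]
```

>>> move_arm:
  moves:
    - {"xyz": [0,-0.001,0],"dr": [-0.15,0.002,-0.003],"hand": 0.7}
    - {"xyz": [0,-0.001,0],"dr": [-0.3,0.004,-0.006],"hand": 0.7}
    - {"xyz": [0,-0.001,0],"dr": [-0.45,0.006,-0.01],"hand": 0.7}
    - {"xyz": [0,-0.001,0],"dr": [-0.6,0.007,-0.013],"hand": 0.7}
    - {"xyz": [0,-0.001,0],"dr": [-0.665,0.008,-0.014],"hand": 0.7}
    - {"xyz": [0,-0.001,0],"dr": [-0.665,0.008,-0.014],"hand": 0.7}

```text
clock: 4.8
ee_pos: [0.535, 0.2448, 0.2494]
ee_rot: [-3.14, 1.57, -1.752]
ft_force: [-0.1, 0.6, 0.1]
width: 0.0597
```

```bash
python3 -c "
from h import *
c=cam('wrist'); save(c,'w2.png',k=1.4)
print(w2p(c,np.array((.535,.245,.102))))
seg(c,(0,0,0),(179,255,45),.102,(200,60,360,300),amin=150)
seg(c,(95,40,100),(115,255,255),.045,amin=500)
seg(c,(18,20,150),(35,255,255),.022,amin=500)
rel(.535,.245,.078,np.radians(79.5))"
```

```text
(np.float64(280.48963794451305), np.float64(196.0207709982173))
px [352. 284.] c 630.6 296.6 size 13.5 38.0 ang 82.7
px [207. 284.] c 605.3 160.6 size 13.6 38.0 ang 76.1
px [316. 219.] c 581.2 274.2 size 60.0 21.5 ang 79.4
px [247. 218.] c 567.5 203.4 size 58.5 22.6 ang 79.4
px [239. 170.] c 519.2 201.3 size 35.5 83.1 ang 79.2
px [325. 170.] c 537.2 294.7 size 35.8 82.1 ang 79.1
px [282. 171.] c 528.5 248.1 size 35.1 82.3 ang 78.7
xyz [0.1713, 0.0001, 0.0003] dr [-0.0013, -0.0005, 0.0] dist 0.171 ang 0.1
```

View pics/w2.png

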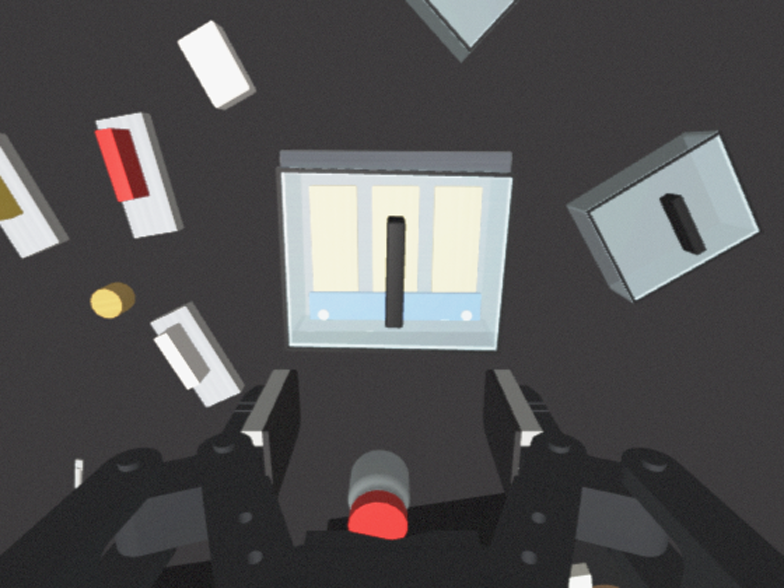

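>>> move_arm:
  moves:
    - {"xyz": [0.05,0,0],"dr": [0,0,0],"hand": 0.7}
    - {"xyz": [0.1,0,0],"dr": [0,0,0],"hand": 0.7}
    - {"xyz": [0.14,0,0],"dr": [0,0,0],"hand": 0.7}
    - {"xyz": [0.165,0,0],"dr": [0,0,0],"hand": 0.7}
    - {"xyz": [0.171,0,0],"dr": [0,0,0],"hand": 0.7}
    - {"xyz": [0.171,0,0],"dr": [0,0,0],"hand": 0}
    - {"xyz": [0.171,0,0],"dr": [0,0,0],"hand": 0}
    - {"xyz": [0.171,0,0],"dr": [0,0,0],"hand": 0}

```text
clock: 5.65
ee_pos: [0.537, 0.2454, 0.0807]
ee_rot: [-1.172, 1.567, 0.213]
ft_force: [-0.2, 0.1, -0.0]
width: 0.0163
```

>>> move_arm:
  moves:
    - {"xyz": [0,0,0],"dr": [0,0,0],"hand": 0}
    - {"xyz": [0,0,0],"dr": [0,0,0],"hand": 0}
    - {"xyz": [0,0,0],"dr": [0,0,0],"hand": 0}
    - {"xyz": [-0.01,0,0],"dr": [0,0,0],"hand": 0}
    - {"xyz": [-0.03,0,0],"dr": [0,0,0],"hand": 0}
    - {"xyz": [-0.06,0,0],"dr": [0,0,0],"hand": 0}
    - {"xyz": [-0.09,0,0],"dr": [0,0,0],"hand": 0}
    - {"xyz": [-0.09,0,0],"dr": [0,0,0],"hand": 0}

```text
clock: 6.45
ee_pos: [0.5402, 0.2465, 0.1761]
ee_rot: [-1.097, 1.557, 0.288]
ft_force: [0.8, 0.6, -2.8]
width: 0.0106
```

```bash
python3 -c "
from h import *
rel(.535,-.26,.17,np.radians(79.5)); print(env.sense()['ft_force'])"
```

```text
xyz [0.0041, -0.0879, -0.4988] dr [-0.0016, 0.0063, 0.0124] dist 0.507 ang 0.8
[ 0.84316013  0.56644811 -2.83256336]
```

>>> move_arm:
  moves:
    - {"xyz": [0.004,-0.008,-0.04],"dr": [0,0.006,0.012],"hand": 0}
    - {"xyz": [0.004,-0.015,-0.08],"dr": [0,0.006,0.012],"hand": 0}
    - {"xyz": [0.004,-0.022,-0.12],"dr": [0,0.006,0.012],"hand": 0}
    - {"xyz": [0.004,-0.029,-0.16],"dr": [0,0.006,0.012],"hand": 0}
    - {"xyz": [0.004,-0.036,-0.2],"dr": [0,0.006,0.012],"hand": 0}
    - {"xyz": [0.004,-0.043,-0.24],"dr": [0,0.006,0.012],"hand": 0}
    - {"xyz": [0.004,-0.05,-0.28],"dr": [0,0.006,0.012],"hand": 0}
    - {"xyz": [0.004,-0.057,-0.32],"dr": [0,0.006,0.012],"hand": 0}

```text
clock: 7.25
ee_pos: [0.5362, -0.0799, 0.1696]
ee_rot: [1.163, 1.569, 2.549]
ft_force: [0.8, -0.2, -3.1]
width: 0.0101
```

```bash
python3 -c "
from h import *
rel(.535,-.26,.17,np.radians(79.5)); print(env.sense()['ft_force'])"
```

```text
xyz [-0.0006, -0.0319, -0.1773] dr [-0.0016, 0.0006, -0.0015] dist 0.180 ang 0.1
[ 0.75613205 -0.23910752 -3.05953312]
```

>>> move_arm:
  moves:
    - {"xyz": [0,-0.008,-0.045],"dr": [0,0,0],"hand": 0}
    - {"xyz": [0,-0.016,-0.09],"dr": [0,0,0],"hand": 0}
    - {"xyz": [0,-0.024,-0.135],"dr": [0,0,0],"hand": 0}
    - {"xyz": [0,-0.032,-0.177],"dr": [0,0,0],"hand": 0}
    - {"xyz": [0.03,-0.032,-0.177],"dr": [0,0,0],"hand": 0}
    - {"xyz": [0.06,-0.032,-0.177],"dr": [0,0,0],"hand": 0}
    - {"xyz": [0.085,-0.032,-0.177],"dr": [0,0,0],"hand": 0}
    - {"xyz": [0.085,-0.032,-0.177],"dr": [0,0,0],"hand": 0}

```text
clock: 8.05
ee_pos: [0.5304, -0.2571, 0.0789]
ee_rot: [1.195, 1.558, 2.58]
ft_force: [-1.7, 1.0, -4.0]
width: 0.0107
```

>>> move_arm:
  moves:
    - {"xyz": [0.004,0,0],"dr": [0,0,0],"hand": 0}
    - {"xyz": [0.008,0,0],"dr": [0,0,0],"hand": 0}
    - {"xyz": [0.01,0,0],"dr": [0,0,0],"hand": 0}

```text
clock: 8.35
ee_pos: [0.5301, -0.2573, 0.0748]
ee_rot: [1.315, 1.558, 2.7]
ft_force: [-15.1, 8.0, 34.9]
width: 0.0106
```

>>> move_arm:
  moves:
    - {"xyz": [0,0,0],"dr": [0,0,0],"hand": 0.5}
    - {"xyz": [0,0,0],"dr": [0,0,0],"hand": 0.7}
    - {"xyz": [0,0,0],"dr": [0,0,0],"hand": 0.7}
    - {"xyz": [-0.003,0,0],"dr": [0,0,0],"hand": 0.7}
    - {"xyz": [-0.03,0,0],"dr": [0,0,0],"hand": 0.7}
    - {"xyz": [-0.08,0,0],"dr": [0,0,0],"hand": 0.7}
    - {"xyz": [-0.13,0,0],"dr": [0,0,0],"hand": 0.7}
    - {"xyz": [-0.13,0,0],"dr": [0,0,0],"hand": 0.7}

```text
clock: 9.15
ee_pos: [0.5364, -0.2609, 0.2132]
ee_rot: [-2.517, 1.568, -1.132]
ft_force: [0.4, -1.0, -0.2]
width: 0.0598
```

```bash
python3 - <<'E'
from h import *
c=cam('top'); save(c,'top1.png',k=1.42); c0=cv2.imread('pics/top0.png')
for n,lo,hi,z,roi in[('red rib',(0,120,90),(8,255,255),.04,(240,150,340,265)),('yel',(22,120,90),(35,255,255),.04,(290,220,340,265)),('grey',(0,0,140),(179,60,255),.02,(260,150,335,265)),('blue keeper',(95,40,50),(125,255,255),.045,(170,170,250,240)),('brass',(12,40,120),(35,255,255),.022,(170,170,250,240)),('puck',(15,120,90),(30,255,255),.022,(285,195,310,220))]:
    print(n); seg(c,lo,hi,z,roi)
E
```

```text
red rib
px [277. 245.] c 436.9 62.4 size 48.8 10.3 ang 0.6
yel
px [319. 247.] c 432.8 -44.3 size 50.1 13.1 ang 11.2
grey
px [317. 244.] c 442.0 -42.2 size 89.3 37.0 ang 11.3
px [277. 242.] c 445.7 62.2 size 89.0 36.7 ang 0.5
px [278. 184.] c 599.7 60.8 size 89.0 36.9 ang 14.5
blue keeper
px [210. 190.] c 576.5 238.7 size 139.2 25.5 ang 79.3
brass
px [225. 213.] c 522.8 201.8 size 38.9 89.3 ang 79.3
px [206. 210.] c 528.5 249.5 size 39.0 82.0 ang 79.2
px [189. 206.] c 537.4 296.7 size 39.0 82.1 ang 79.1
puck
px [298. 207.] c 537.3 7.8 size 24.2 26.5 ang 0.8
```

View pics/top1.png

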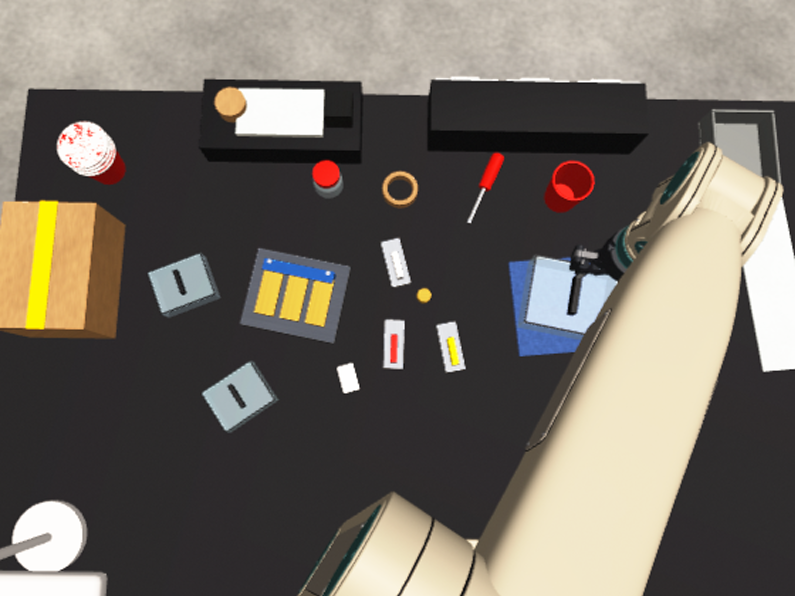

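```bash
python3 -c "
from h import *
rel(.4325,-.0443,.13,np.radians(101.3))"
```

```text
xyz [0.0801, 0.14, 0.193] dr [-0.383, 0.0004, -0.0034] dist 0.252 ang 21.9
```

>>> move_arm:
  moves:
    - {"xyz": [0.0,0.03,0.04],"dr": [-0.08,0,0],"hand": 0.6}
    - {"xyz": [0.0,0.056,0.077],"dr": [-0.16,0,0],"hand": 0.6}
    - {"xyz": [0.02,0.084,0.116],"dr": [-0.24,0,0],"hand": 0.6}
    - {"xyz": [0.04,0.112,0.154],"dr": [-0.32,0,0],"hand": 0.6}
    - {"xyz": [0.06,0.14,0.193],"dr": [-0.383,0,0],"hand": 0.6}
    - {"xyz": [0.08,0.14,0.193],"dr": [-0.383,0,-0.003],"hand": 0.6}
    - {"xyz": [0.08,0.14,0.193],"dr": [-0.383,0,-0.003],"hand": 0.6}
    - {"xyz": [0.08,0.14,0.193],"dr": [-0.383,0,-0.003],"hand": 0.6}

```text
clock: 10.0
ee_pos: [0.4319, -0.0443, 0.1293]
ee_rot: [1.106, 1.568, 2.874]
ft_force: [-0.3, -0.4, 0.6]
width: 0.0514
```

```bash
python3 -c "
from h import *
c=cam('wrist'); seg(c,(22,120,60),(35,255,255),.04,amin=100); seg(c,(0,0,140),(179,60,255),.014,amin=1500); save(c,'w3.png')
rel(.4325,-.0443,.017,np.radians(101.3))"
```

```text
px [ 26. 313.] c 587.1 -247.0 size 59.9 152.4 ang 79.2
px [277. 215.] c 441.8 -44.7 size 88.9 36.1 ang 11.2
px [527. 190.] c 382.5 141.3 size 54.0 41.8 ang 16.3
px [399. 239.] c 445.5 58.6 size 38.9 89.6 ang 89.0
xyz [0.1133, 0.0006, 0.0007] dr [-0.0006, 0.0001, -0.0] dist 0.113 ang 0.0
```

Wrist view confirms yellow (441.8, -44.7, 11.2°). Descend and grip.

>>> move_arm:
  moves:
    - {"xyz": [0.04,0.0,0.0],"dr": [0,0,0],"hand": 0.6}
    - {"xyz": [0.08,0.0,0.0],"dr": [0,0,0],"hand": 0.6}
    - {"xyz": [0.105,0.0,0.0],"dr": [0,0,0],"hand": 0.6}
    - {"xyz": [0.112,0.0,0.0],"dr": [0,0,0],"hand": 0.6}
    - {"xyz": [0.112,0.0,0.0],"dr": [0,0,0],"hand": 0}
    - {"xyz": [0.112,0.0,0.0],"dr": [0,0,0],"hand": 0}
    - {"xyz": [0.112,0.0,0.0],"dr": [0,0,0],"hand": 0}
    - {"xyz": [0.112,0.0,0.0],"dr": [0,0,0],"hand": 0}

```text
clock: 10.85
ee_pos: [0.4355, -0.0454, 0.0202]
ee_rot: [-1.959, 1.566, -0.192]
ft_force: [-0.0, -0.2, 5.4]
width: 0.0104
```

>>> move_arm:
  moves:
    - {"xyz": [0,0,0],"dr": [0,0,0],"hand": 0}
    - {"xyz": [0,0,0],"dr": [0,0,0],"hand": 0}
    - {"xyz": [-0.02,0,0],"dr": [0,0,0],"hand": 0}
    - {"xyz": [-0.06,0,0],"dr": [0,0,0],"hand": 0}
    - {"xyz": [-0.1,0,0],"dr": [0,0,0],"hand": 0}
    - {"xyz": [-0.1,0,0],"dr": [0,0,0],"hand": 0}

```text
clock: 11.45
ee_pos: [0.4392, -0.0464, 0.125]
ee_rot: [-2.008, 1.556, -0.24]
ft_force: [1.4, -0.8, -3.3]
width: 0.0109
```

```bash
cat > plate.py <<'E'
from h import *
PY=np.radians(-10.7); ux=np.array([np.cos(PY),np.sin(PY)]); uy=np.array([-ux[1],ux[0]])
S2=np.array([.5340,.2475])   # estimate of seat2, world
def seat(i,off=0.,dy=0.): return S2+uy*(.048*(i-2)+dy)+ux*off
E
python3 -c "
from plate import *
# grip sits 10 mm behind block centre
for i in(1,2,3): print(seat(i), seat(i,-.04))
p=seat(3,-.01-.045); rel(*p,.12,np.pi/2+PY); print(env.sense()['ft_force'],p)"
```

```text
[0.525088   0.20033459] [0.48578349 0.20776125]
[0.534  0.2475] [0.49469549 0.25492666]
[0.542912   0.29466541] [0.50360749 0.30209208]
xyz [0.0044, -0.1173, 0.3348] dr [0.3835, -0.0036, 0.0143] dist 0.355 ang 22.0
[ 1.42103097 -0.84277321 -3.27975589] [0.48886829 0.30487708]
```

>>> move_arm:
  moves:
    - {"xyz": [0.001,-0.015,0.042],"dr": [0.05,0,0.014],"hand": 0}
    - {"xyz": [0.002,-0.029,0.084],"dr": [0.1,-0.003,0.014],"hand": 0}
    - {"xyz": [0.003,-0.044,0.126],"dr": [0.15,-0.003,0.014],"hand": 0}
    - {"xyz": [0.004,-0.058,0.168],"dr": [0.2,-0.003,0.014],"hand": 0}
    - {"xyz": [0.004,-0.073,0.21],"dr": [0.25,-0.003,0.014],"hand": 0}
    - {"xyz": [0.004,-0.088,0.252],"dr": [0.3,-0.003,0.014],"hand": 0}
    - {"xyz": [0.004,-0.102,0.294],"dr": [0.35,-0.003,0.014],"hand": 0}
    - {"xyz": [0.004,-0.117,0.335],"dr": [0.383,-0.003,0.014],"hand": 0}

```text
clock: 12.25
ee_pos: [0.4866, 0.3062, 0.1179]
ee_rot: [2.401, 1.567, -2.499]
ft_force: [1.8, -1.0, -3.9]
width: 0.0103
```

```bash
python3 -c "
from plate import *
c=cam('wrist'); save(c,'w4.png',k=1.4)
seg(c,(12,60,80),(35,255,255),.022,amin=400)
seg(c,(95,100,50),(125,255,255),.045,amin=400)
p=seat(3,-.01-.045); rel(*p,.12,np.pi/2+PY); 
for i in (1,2,3): print([tuple(np.round(np.array(w2p(c,np.r_[seat(i,a,b),.022]))*1.4).astype(int)) for a,b in((-.045,-.018),(-.045,.018),(.033,.018))])
"
```

```text
px [157. 271.] c 520.7 202.8 size 39.1 92.3 ang 79.1
px [215. 265.] c 524.7 249.3 size 37.1 82.8 ang 78.7
px [279. 281.] c 542.6 294.6 size 24.1 110.4 ang 79.2
xyz [-0.0014, -0.0014, -0.0085] dr [0.003, 0.0072, -0.001] dist 0.009 ang 0.5
[(np.int64(178), np.int64(323)), (np.int64(245), np.int64(323)), (np.int64(258), np.int64(448))]
[(np.int64(268), np.int64(323)), (np.int64(335), np.int64(323)), (np.int64(340), np.int64(448))]
[(np.int64(358), np.int64(322)), (np.int64(425), np.int64(322)), (np.int64(423), np.int64(449))]
```

View pics/w4.png

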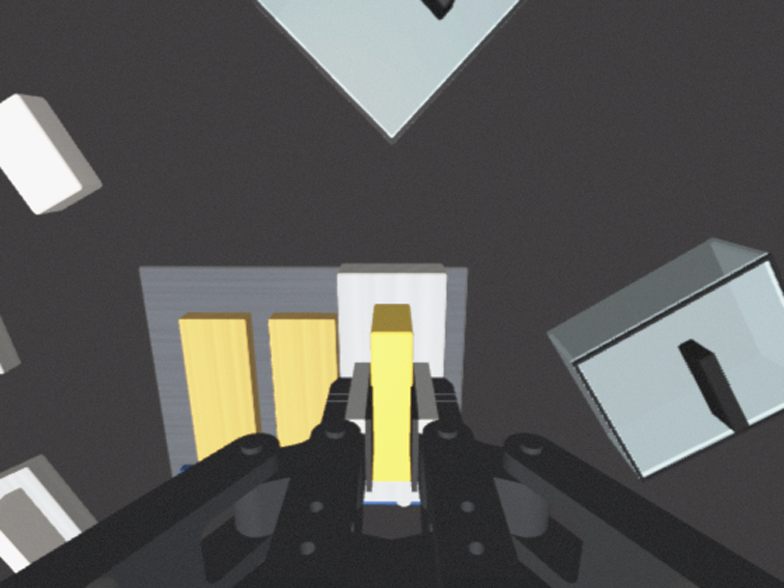

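```bash
sed -i 's/S2=.*/S2=np.array([.5325,.2485])/' plate.py; python3 -c "
from plate import *
P=pose();c=optics.read_camera('wrist');c['T']=P@c['hand_eye'];c['f']=210/np.tan(np.radians(c['fovy']/2))
q=p2w(c,391/1.4,273/1.4,P[2,3]-.006); print((q[:2]-P[:2,3])@ux,(q[:2]-P[:2,3])@uy)
q=p2w(c,391/1.4,332/1.4,P[2,3]+.020); print((q[:2]-P[:2,3])@ux,(q[:2]-P[:2,3])@uy)
p=seat(3,-.01-.035); rel(*p,.05,np.pi/2+PY)
"
```

```text
-0.037937341353543895 -0.0006801860342715094
-0.027983711746226155 -0.0008333250254946396
xyz [0.0686, -0.0094, -0.0044] dr [0.0055, 0.0021, -0.0002] dist 0.069 ang 0.3
```

>>> move_arm:
  moves:
    - {"xyz": [0.01,-0.009,-0.004],"dr": [0.005,0.002,0],"hand": 0}
    - {"xyz": [0.035,-0.009,-0.004],"dr": [0.005,0.002,0],"hand": 0}
    - {"xyz": [0.06,-0.009,-0.004],"dr": [0.005,0.002,0],"hand": 0}
    - {"xyz": [0.07,-0.009,-0.004],"dr": [0.005,0.002,0],"hand": 0}
    - {"xyz": [0.07,-0.009,-0.004],"dr": [0.005,0.002,0],"hand": 0}

```text
clock: 12.85
ee_pos: [0.4941, 0.302, 0.0453]
ee_rot: [2.201, 1.563, -2.699]
ft_force: [-0.4, -0.3, -4.0]
width: 0.0102
```

```bash
python3 -c "
from plate import *
print(env.sense()['ft_force'])
p=seat(3,-.01-.035); rel(*p,.043,np.pi/2+PY)
"
```

```text
[-0.38556204 -0.26403311 -3.96138009]
xyz [0.0023, -0.0026, 0.0026] dr [-0.0009, -0.0043, -0.0059] dist 0.004 ang 0.4
```

>>> move_arm:
  moves:
    - {"xyz": [0.001,-0.001,0.0015],"dr": [0,-0.004,-0.006],"hand": 0}
    - {"xyz": [0.002,-0.001,0.0025],"dr": [0,-0.004,-0.006],"hand": 0}
    - {"xyz": [0.003,-0.001,0.0025],"dr": [0,-0.004,-0.006],"hand": 0}
    - {"xyz": [0.004,-0.001,0.0025],"dr": [0,-0.004,-0.006],"hand": 0}

```text
clock: 13.25
ee_pos: [0.4963, 0.3047, 0.0423]
ee_rot: [-1.031, 1.569, 0.353]
ft_force: [-1.5, 0.9, 4.9]
width: 0.0103
```

```bash
python3 -c "
from plate import *
c=cam('wrist'); save(c,'w5.png',k=1.4)
P=pose(); print(env.sense()['ft_force'],(P[:2,3]-seat(3))@ux,(P[:2,3]-seat(3))@uy)
p=seat(3,-.007); rel(*p,.043,np.pi/2+PY)
"
```

```text
[-0.450292    0.65811165 -3.56210609] -0.04590907897494285 0.0004673469336633953
xyz [-0.0006, -0.0389, -0.0004] dr [-0.0007, 0.0008, 0.0018] dist 0.039 ang 0.1
```

View pics/w5.png

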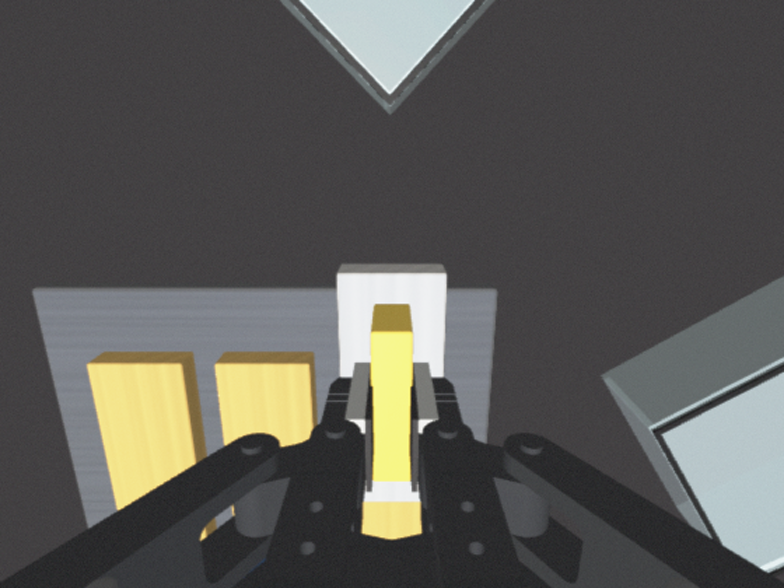

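>>> move_arm:
  moves:
    - {"xyz": [0.001,-0.006,0],"dr": [0,0,0],"hand": 0}
    - {"xyz": [0.001,-0.012,0],"dr": [0,0,0],"hand": 0}
    - {"xyz": [0.001,-0.018,0],"dr": [0,0,0],"hand": 0}
    - {"xyz": [0.001,-0.024,0],"dr": [0,0,0],"hand": 0}
    - {"xyz": [0.001,-0.029,0],"dr": [0,0,0],"hand": 0}
    - {"xyz": [0.001,-0.033,0],"dr": [0,0,0],"hand": 0}
    - {"xyz": [0.001,-0.033,0],"dr": [0,0,0],"hand": 0}

```text
clock: 14.0
ee_pos: [0.5298, 0.2989, 0.0423]
ee_rot: [-0.936, 1.568, 0.447]
ft_force: [-2.9, 0.1, 4.9]
width: 0.0109
```

```bash
python3 -c "
from plate import *
P=pose(); print(env.sense()['ft_force'],(P[:2,3]-seat(3))@ux,(P[:2,3]-seat(3))@uy)
p=seat(3,-.007); rel(*p,.043,np.pi/2+PY)
"
```

```text
[-2.87768062  0.11811643  4.85529892] -0.012047776571928863 0.0009840273027776434
xyz [-0.0007, -0.0051, -0.001] dr [-0.0009, 0.0019, 0.0025] dist 0.005 ang 0.2
```

>>> move_arm:
  moves:
    - {"xyz": [0,-0.002,-0.0005],"dr": [0,0,0],"hand": 0}
    - {"xyz": [0,-0.004,-0.0005],"dr": [0,0,0],"hand": 0}
    - {"xyz": [0,-0.006,-0.0005],"dr": [0,0,0],"hand": 0}
    - {"xyz": [0,-0.006,-0.0005],"dr": [0,0,0],"hand": 0}

```text
clock: 14.4
ee_pos: [0.5345, 0.2974, 0.0423]
ee_rot: [0.017, 1.569, 1.401]
ft_force: [-5.4, 1.7, 4.0]
width: 0.0106
```

>>> move_arm:
  moves:
    - {"xyz": [0,-0.001,0],"dr": [0,0,0],"hand": 0}
    - {"xyz": [0,-0.002,0],"dr": [0,0,0],"hand": 0}
    - {"xyz": [0,-0.002,0],"dr": [0,0,0],"hand": 0}

```text
clock: 14.7
ee_pos: [0.5345, 0.2974, 0.0424]
ee_rot: [1.077, 1.566, 2.461]
ft_force: [-8.0, 2.1, 5.3]
width: 0.0106
```

>>> move_arm:
  moves:
    - {"xyz": [0,-0.003,0],"dr": [0,0,0],"hand": 0}
    - {"xyz": [0,-0.004,0],"dr": [0,0,0],"hand": 0}
    - {"xyz": [0,-0.004,0],"dr": [0,0,0],"hand": 0}

```text
clock: 15.0
ee_pos: [0.5345, 0.2973, 0.0425]
ee_rot: [1.366, 1.559, 2.751]
ft_force: [-12.2, 3.0, 10.0]
width: 0.0106
```

>>> move_arm:
  moves:
    - {"xyz": [0,0,0],"dr": [0,0,0],"hand": 0.3}
    - {"xyz": [0,0,0],"dr": [0,0,0],"hand": 0.3}
    - {"xyz": [0,0,0],"dr": [0,0,0],"hand": 0.3}
    - {"xyz": [-0.02,0,0],"dr": [0,0,0],"hand": 0.3}
    - {"xyz": [-0.06,0,0],"dr": [0,0,0],"hand": 0.3}
    - {"xyz": [-0.1,0,0],"dr": [0,0,0],"hand": 0.3}
    - {"xyz": [-0.14,0.03,0],"dr": [0,0,0],"hand": 0.6}
    - {"xyz": [-0.14,0.06,0],"dr": [0,0,0],"hand": 0.6}

```text
clock: 15.8
ee_pos: [0.4826, 0.3098, 0.1904]
ee_rot: [-0.008, 1.56, 1.375]
ft_force: [0.3, 0.4, 0.1]
width: 0.0508
```

```bash
cat > look.py <<'E'
from plate import *
c=cam('top')
for n,lo,hi,z,roi in[('grey',(0,0,140),(179,60,255),.014,(250,150,335,265)),('plate grey',(0,0,140),(179,60,255),.036,(180,175,250,240)),('red',(0,120,90),(8,255,255),.04,(180,150,340,265)),('puck',(15,120,90),(30,255,255),.022,(285,195,310,220))]:
    print(n); seg(c,lo,hi,z,roi)
E
python3 -c "
import look; from plate import *
c=cam('wrist'); save(c,'w6.png',k=1.4)
"
```

```text
grey
px [277. 242.] c 446.3 62.2 size 89.4 36.8 ang 0.5
px [278. 184.] c 601.3 60.1 size 89.3 36.9 ang 13.5
plate grey
px [187. 203.] c 542.7 296.5 size 37.6 66.2 ang 78.9
red
px [277. 245.] c 436.9 62.4 size 48.8 10.3 ang 0.6
puck
px [298. 207.] c 537.3 7.8 size 24.2 26.5 ang 0.8
```

View pics/w6.png

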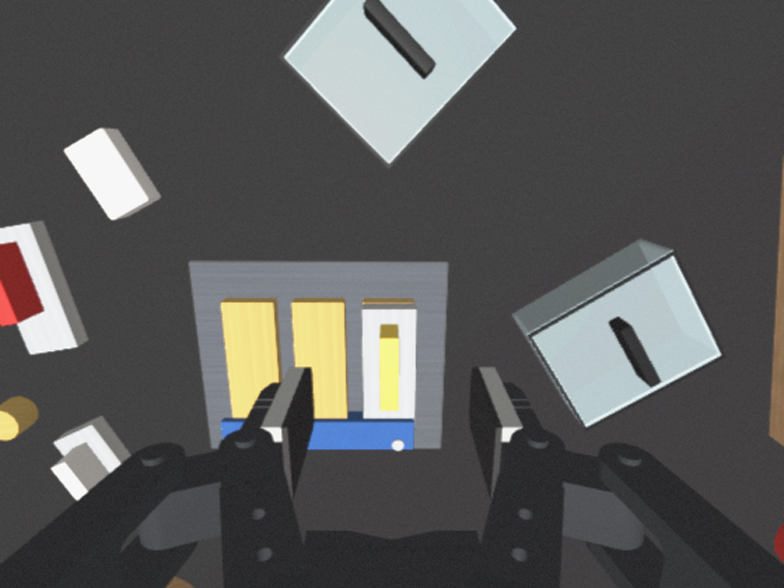

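```bash
python3 -c "
from plate import *
P=pose();c=optics.read_camera('wrist');c['T']=P@c['hand_eye'];c['f']=210/np.tan(np.radians(c['fovy']/2))
g=cv2.cvtColor(c['color'],cv2.COLOR_RGB2GRAY).astype(int); h=cv2.cvtColor(c['color'],cv2.COLOR_RGB2HSV)
for u in(180,228,265,290): print(u,[(v,*h[v,u]) for v in range(210,224)])
for u,v,z in((228,215.5,.022),(180,215.5,.022),(265,221,.036)):
  q=p2w(c,u,v,z)[:2]-S2; print(q@ux,q@uy)
rel(.4363,.0622,.13,np.radians(90.5))
"
```

```text
180 [(210, np.uint8(114), np.uint8(18), np.uint8(139)), (211, np.uint8(111), np.uint8(13), np.uint8(134)), (212, np.uint8(19), np.uint8(80), np.uint8(134)), (213, np.uint8(20), np.uint8(123), np.uint8(133)), (214, np.uint8(20), np.uint8(130), np.uint8(135)), (215, np.uint8(20), np.uint8(131), np.uint8(173)), (216, np.uint8(25), np.uint8(116), np.uint8(241)), (217, np.uint8(25), np.uint8(108), np.uint8(244)), (218, np.uint8(25), np.uint8(109), np.uint8(244)), (219, np.uint8(25), np.uint8(109), np.uint8(244)), (220, np.uint8(25), np.uint8(110), np.uint8(244)), (221, np.uint8(25), np.uint8(111), np.uint8(244)), (222, np.uint8(26), np.uint8(108), np.uint8(244)), (223, np.uint8(26), np.uint8(108), np.uint8(244))]
228 [(210, np.uint8(110), np.uint8(22), np.uint8(141)), (211, np.uint8(110), np.uint8(17), np.uint8(138)), (212, np.uint8(21), np.uint8(53), np.uint8(131)), (213, np.uint8(20), np.uint8(117), np.uint8(135)), (214, np.uint8(20), np.uint8(124), np.uint8(132)), (215, np.uint8(20), np.uint8(127), np.uint8(154)), (216, np.uint8(24), np.uint8(119), np.uint8(238)), (217, np.uint8(26), n
[... 1263 characters left out ...]
int8(20), np.uint8(129), np.uint8(130)), (215, np.uint8(20), np.uint8(116), np.uint8(123)), (216, np.uint8(20), np.uint8(67), np.uint8(157)), (217, np.uint8(20), np.uint8(18), np.uint8(128)), (218, np.uint8(18), np.uint8(10), np.uint8(123)), (219, np.uint8(20), np.uint8(12), np.uint8(128)), (220, np.uint8(30), np.uint8(6), np.uint8(177)), (221, np.uint8(110), np.uint8(3), np.uint8(237)), (222, np.uint8(100), np.uint8(3), np.uint8(241)), (223, np.uint8(105), np.uint8(2), np.uint8(241))]
-0.04535493603365999 -0.00011430497811047886
-0.04534659044718296 -0.04529009453265147
-0.044567803122773246 0.03524821573909486
xyz [0.0533, -0.0057, -0.2493] dr [-0.1932, 0.0043, -0.0095] dist 0.255 ang 11.1
```

>>> move_arm:
  moves:
    - {"xyz": [0.0,-0.001,-0.045],"dr": [-0.04,0.004,-0.009],"hand": 0.6}
    - {"xyz": [0.0,-0.002,-0.09],"dr": [-0.08,0.004,-0.009],"hand": 0.6}
    - {"xyz": [0.01,-0.003,-0.135],"dr": [-0.12,0.004,-0.009],"hand": 0.6}
    - {"xyz": [0.02,-0.005,-0.18],"dr": [-0.16,0.004,-0.009],"hand": 0.6}
    - {"xyz": [0.04,-0.006,-0.22],"dr": [-0.193,0.004,-0.009],"hand": 0.6}
    - {"xyz": [0.053,-0.006,-0.249],"dr": [-0.193,0.004,-0.009],"hand": 0.6}
    - {"xyz": [0.053,-0.006,-0.249],"dr": [-0.193,0.004,-0.009],"hand": 0.6}

```text
clock: 16.65
ee_pos: [0.4345, 0.059, 0.1277]
ee_rot: [1.804, 1.565, -2.906]
ft_force: [0.1, 0.9, -0.9]
width: 0.0512
```

```bash
python3 -c "
import look; from plate import *
c=cam('wrist'); seg(c,(0,0,140),(179,60,255),.014,amin=1500)
rel(.4363,.0622,.018,np.radians(90.5))"
```

```text
grey
px [279. 230.] c 484.7 50.6 size 205.0 112.6 ang 7.3
px [277. 179.] c 615.7 64.1 size 59.4 35.3 ang 14.5
px [310. 219.] c 507.6 -24.6 size 10.6 136.5 ang 90.0
px [257. 217.] c 507.0 114.4 size 139.1 13.2 ang 1.1
px [304. 215.] c 519.3 -8.6 size 123.5 10.6 ang 0.1
plate grey
px [188. 205.] c 536.8 297.7 size 37.6 78.6 ang 79.4
red
puck
px [281. 215.] c 445.1 60.8 size 36.1 89.7 ang 89.1
px [392. 136.] c 382.3 143.2 size 51.7 33.9 ang 16.4
px [274. 359.] c 582.7 54.5 size 56.2 36.2 ang 14.9
xyz [0.1117, 0.0006, 0.0008] dr [-0.0027, 0.0003, -0.0011] dist 0.112 ang 0.2
```

>>> move_arm:
  moves:
    - {"xyz": [0.04,0.0,0.0],"dr": [0,0,0],"hand": 0.6}
    - {"xyz": [0.08,0.0,0.0],"dr": [0,0,0],"hand": 0.6}
    - {"xyz": [0.105,0.0,0.0],"dr": [0,0,0],"hand": 0.6}
    - {"xyz": [0.111,0.0,0.0],"dr": [0,0,0],"hand": 0.6}
    - {"xyz": [0.111,0.0,0.0],"dr": [0,0,0],"hand": 0}
    - {"xyz": [0.111,0.0,0.0],"dr": [0,0,0],"hand": 0}
    - {"xyz": [0.111,0.0,0.0],"dr": [0,0,0],"hand": 0}
    - {"xyz": [0.111,0.0,0.0],"dr": [0,0,0],"hand": 0}

```text
clock: 17.55
ee_pos: [0.4392, 0.0616, 0.0205]
ee_rot: [-1.402, 1.567, 0.175]
ft_force: [0.6, 1.1, 4.9]
width: 0.0105
```

>>> move_arm:
  moves:
    - {"xyz": [0,0,0],"dr": [0,0,0],"hand": 0}
    - {"xyz": [0,0,0],"dr": [0,0,0],"hand": 0}
    - {"xyz": [-0.02,0,0],"dr": [0,0,0],"hand": 0}
    - {"xyz": [-0.06,0,0],"dr": [0,0,0],"hand": 0}
    - {"xyz": [-0.1,0,0],"dr": [0,0,0],"hand": 0}
    - {"xyz": [-0.1,0,0],"dr": [0,0,0],"hand": 0}

```text
clock: 18.15
ee_pos: [0.4431, 0.0615, 0.1253]
ee_rot: [-1.543, 1.557, 0.034]
ft_force: [1.3, -0.4, -3.6]
width: 0.011
```

```bash
python3 -c "
from plate import *
p=seat(2,-.01-.035); rel(*p,.12,np.pi/2+PY); print(env.sense()['ft_force'],p)"
```

```text
xyz [0.006, -0.0463, 0.1951] dr [0.193, 0.0017, 0.0136] dist 0.201 ang 11.1
[ 1.30301332 -0.41660824 -3.63476139] [0.48828242 0.256855  ]
```

>>> move_arm:
  moves:
    - {"xyz": [0.003,-0.01,0.042],"dr": [0.05,0.002,0.014],"hand": 0}
    - {"xyz": [0.006,-0.02,0.084],"dr": [0.1,0.002,0.014],"hand": 0}
    - {"xyz": [0.006,-0.03,0.126],"dr": [0.15,0.002,0.014],"hand": 0}
    - {"xyz": [0.006,-0.04,0.168],"dr": [0.193,0.002,0.014],"hand": 0}
    - {"xyz": [0.006,-0.0463,0.195],"dr": [0.193,0.002,0.014],"hand": 0}
    - {"xyz": [0.006,-0.0463,0.195],"dr": [0.193,0.002,0.014],"hand": 0}
    - {"xyz": [0.04,-0.0463,0.195],"dr": [0.193,0.002,0.014],"hand": 0}
    - {"xyz": [0.074,-0.0463,0.195],"dr": [0.193,0.002,0.014],"hand": 0}

```text
clock: 18.95
ee_pos: [0.4892, 0.2566, 0.0508]
ee_rot: [-2.585, 1.57, -1.201]
ft_force: [-0.2, -0.8, -5.0]
width: 0.0102
```

```bash
python3 -c "
from plate import *
p=seat(2,-.01-.035); rel(*p,.043,np.pi/2+PY); print(env.sense()['ft_force'],p)"
```

```text
xyz [0.0078, 0.0009, 0.0001] dr [0.0003, -0.0005, 0.0003] dist 0.008 ang 0.0
[-0.22495503 -0.81772068 -5.0379799 ] [0.48828242 0.256855  ]
```

>>> move_arm:
  moves:
    - {"xyz": [0.003,0.001,0],"dr": [0,0,0],"hand": 0}
    - {"xyz": [0.006,0.001,0],"dr": [0,0,0],"hand": 0}
    - {"xyz": [0.0085,0.001,0],"dr": [0,0,0],"hand": 0}
    - {"xyz": [0.0095,0.001,0],"dr": [0,0,0],"hand": 0}
    - {"xyz": [0.0095,0.001,0],"dr": [0,0,0],"hand": 0}

```text
clock: 19.45
ee_pos: [0.4889, 0.2568, 0.0426]
ee_rot: [-1.47, 1.569, -0.086]
ft_force: [-0.1, -0.3, -0.5]
width: 0.0105
```

```bash
python3 -c "
from plate import *
P=pose(); print(env.sense()['ft_force'],(P[:2,3]-seat(2))@ux,(P[:2,3]-seat(2))@uy)
p=seat(2,-.007); rel(*p,.0425,np.pi/2+PY)
c=cam('wrist'); save(c,'w7.png',k=1.4)
"
```

```text
[-0.11176721 -0.30030889 -0.50601642] -0.04435559111720057 7.073250360274501e-05
xyz [0.0001, -0.0374, -0.0001] dr [0.0001, 0.0002, 0.002] dist 0.037 ang 0.1
```

View pics/w7.png

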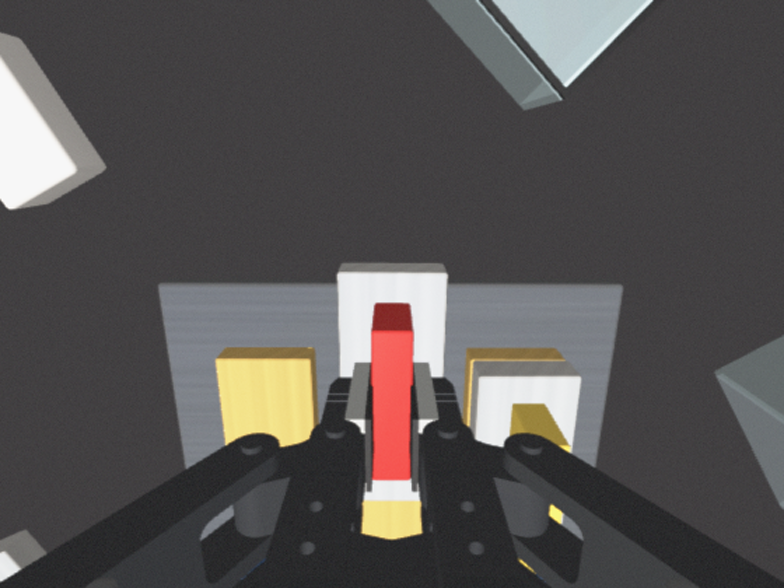

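>>> move_arm:
  moves:
    - {"xyz": [0.001,-0.006,0],"dr": [0,0,0.002],"hand": 0}
    - {"xyz": [0.001,-0.012,0],"dr": [0,0,0.002],"hand": 0}
    - {"xyz": [0.001,-0.018,0],"dr": [0,0,0.002],"hand": 0}
    - {"xyz": [0.001,-0.024,0],"dr": [0,0,0.002],"hand": 0}
    - {"xyz": [0.001,-0.029,0],"dr": [0,0,0.002],"hand": 0}
    - {"xyz": [0.001,-0.033,0],"dr": [0,0,0.002],"hand": 0}
    - {"xyz": [0.001,-0.033,0],"dr": [0,0,0.002],"hand": 0}

```text
clock: 20.2
ee_pos: [0.5224, 0.2511, 0.0426]
ee_rot: [-0.614, 1.569, 0.77]
ft_force: [-4.8, 1.0, 4.2]
width: 0.0105
```

```bash
python3 -c "
from plate import *
P=pose(); print(env.sense()['ft_force'],(P[:2,3]-seat(2))@ux,(P[:2,3]-seat(2))@uy)
p=seat(2,-.007); rel(*p,.0425,np.pi/2+PY)
"
```

```text
[-4.77246522  1.04956095  4.24026068] -0.010386356421977659 0.0007049626640890352
xyz [0.0001, -0.0034, -0.0007] dr [0.0001, 0.0014, 0.001] dist 0.003 ang 0.1
```

>>> move_arm:
  moves:
    - {"xyz": [0,-0.002,-0.0005],"dr": [0,0,0],"hand": 0}
    - {"xyz": [0,-0.004,-0.0005],"dr": [0,0,0],"hand": 0}
    - {"xyz": [0,-0.006,-0.0005],"dr": [0,0,0],"hand": 0}
    - {"xyz": [0,-0.006,-0.0005],"dr": [0,0,0],"hand": 0}

```text
clock: 20.6
ee_pos: [0.5256, 0.25, 0.0426]
ee_rot: [1.208, 1.566, 2.593]
ft_force: [-9.4, 2.2, 7.5]
width: 0.0106
```

>>> move_arm:
  moves:
    - {"xyz": [0,-0.002,0],"dr": [0,0,0],"hand": 0}
    - {"xyz": [0,-0.004,0],"dr": [0,0,0],"hand": 0}
    - {"xyz": [0,-0.004,0],"dr": [0,0,0],"hand": 0}

```text
clock: 20.9
ee_pos: [0.5256, 0.2499, 0.0428]
ee_rot: [1.401, 1.558, 2.788]
ft_force: [-13.1, 2.7, 10.9]
width: 0.0106
```

Stopped at the back stop; release and go up.

>>> move_arm:
  moves:
    - {"xyz": [0,0,0],"dr": [0,0,0],"hand": 0.3}
    - {"xyz": [0,0,0],"dr": [0,0,0],"hand": 0.3}
    - {"xyz": [0,0,0],"dr": [0,0,0],"hand": 0.3}
    - {"xyz": [-0.02,0,0],"dr": [0,0,0],"hand": 0.3}
    - {"xyz": [-0.06,0,0],"dr": [0,0,0],"hand": 0.3}
    - {"xyz": [-0.1,0,0],"dr": [0,0,0],"hand": 0.3}
    - {"xyz": [-0.14,0,-0.04],"dr": [0,0,0],"hand": 0.6}
    - {"xyz": [-0.14,0,-0.08],"dr": [0,0,0],"hand": 0.6}

```text
clock: 21.7
ee_pos: [0.5178, 0.1715, 0.1885]
ee_rot: [0.105, 1.564, 1.494]
ft_force: [1.2, 0.1, 0.7]
width: 0.051
```

```bash
python3 -c "
import look; from plate import *
c=cam('wrist'); seg(c,(0,0,140),(179,60,255),.014,amin=1000); save(c,'w8.png')
rel(.590,.0580,.13,np.radians(103.7))"
```

```text
grey
px [278. 184.] c 601.3 60.1 size 89.3 36.9 ang 13.5
px [254. 245.] c 443.0 118.5 size 110.5 28.6 ang 1.3
plate grey
px [217. 210.] c 534.2 213.4 size 169.8 155.1 ang 0.8
px [185. 182.] c 599.1 307.5 size 39.3 13.3 ang 10.5
px [182. 206.] c 537.3 310.8 size 74.4 12.0 ang 0.3
px [190. 178.] c 608.7 291.9 size 22.4 11.6 ang 20.3
red
puck
px [298. 207.] c 537.3 7.8 size 24.2 26.5 ang 0.8
px [350. 176.] c 534.1 245.1 size 173.2 142.9 ang 79.2
px [226.  43.] c 381.8 143.6 size 52.2 30.8 ang 16.5
px [431. 188.] c 543.2 306.1 size 50.8 85.0 ang 79.2
px [181. 267.] c 576.8 52.2 size 42.3 39.3 ang 14.8
xyz [0.0541, -0.0956, -0.0931] dr [-0.4278, 0.0033, -0.0075] dist 0.144 ang 24.5
```

>>> move_arm:
  moves:
    - {"xyz": [0.0,-0.032,-0.031],"dr": [-0.14,0.003,-0.007],"hand": 0.6}
    - {"xyz": [0.01,-0.064,-0.062],"dr": [-0.28,0.003,-0.007],"hand": 0.6}
    - {"xyz": [0.03,-0.0956,-0.093],"dr": [-0.4,0.003,-0.007],"hand": 0.6}
    - {"xyz": [0.054,-0.0956,-0.093],"dr": [-0.43,0.003,-0.007],"hand": 0.6}
    - {"xyz": [0.054,-0.0956,-0.093],"dr": [-0.43,0.003,-0.007],"hand": 0.6}
    - {"xyz": [0.054,-0.0956,-0.093],"dr": [-0.43,0.003,-0.007],"hand": 0.6}

```text
clock: 22.4
ee_pos: [0.5893, 0.0583, 0.1294]
ee_rot: [1.17, 1.568, 2.982]
ft_force: [0.2, -0.1, -0.3]
width: 0.0512
```

```bash
python3 -c "
from plate import *
c=cam('wrist'); seg(c,(0,0,140),(179,60,255),.014,amin=1000); save(c,'w9.png',k=1.2)
rel(.590,.0580,.018,np.radians(103.7))"
```

```text
px [278. 217.] c 600.2 58.8 size 89.9 36.0 ang 14.7
px [540. 196.] c 543.8 248.5 size 97.0 48.4 ang 27.4
px [443. 156.] c 521.8 168.7 size 22.8 38.6 ang 78.4
xyz [0.1125, 0.0002, -0.0007] dr [0.0022, 0.0005, -0.0003] dist 0.112 ang 0.1
```

View pics/w9.png

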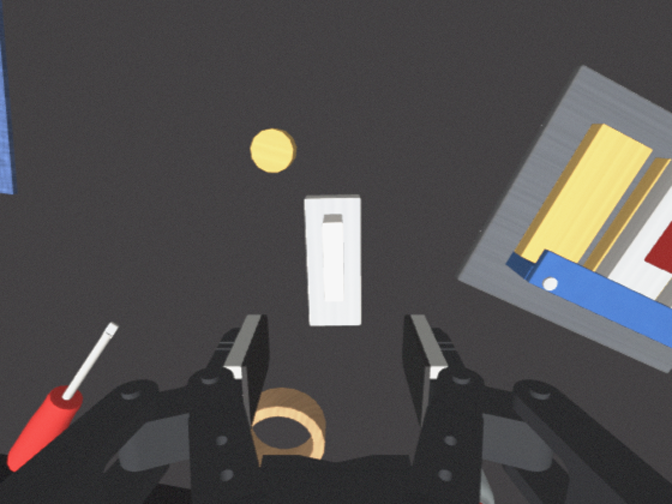

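>>> move_arm:
  moves:
    - {"xyz": [0.04,0.0,-0.001],"dr": [-0.01,0,0],"hand": 0.6}
    - {"xyz": [0.08,0.0,-0.001],"dr": [-0.01,0,0],"hand": 0.6}
    - {"xyz": [0.105,0.0,-0.001],"dr": [-0.01,0,0],"hand": 0.6}
    - {"xyz": [0.112,0.0,-0.001],"dr": [-0.01,0,0],"hand": 0.6}
    - {"xyz": [0.112,0.0,-0.001],"dr": [-0.01,0,0],"hand": 0}
    - {"xyz": [0.112,0.0,-0.001],"dr": [-0.01,0,0],"hand": 0}
    - {"xyz": [0.112,0.0,-0.001],"dr": [-0.01,0,0],"hand": 0}
    - {"xyz": [0.112,0.0,-0.001],"dr": [-0.01,0,0],"hand": 0}

```text
clock: 23.25
ee_pos: [0.5926, 0.0577, 0.0211]
ee_rot: [-1.755, 1.566, 0.067]
ft_force: [-0.6, -0.4, 6.3]
width: 0.0106
```

>>> move_arm:
  moves:
    - {"xyz": [0,0,0],"dr": [0,0,0],"hand": 0}
    - {"xyz": [0,0,0],"dr": [0,0,0],"hand": 0}
    - {"xyz": [-0.02,0,0],"dr": [0,0,0],"hand": 0}
    - {"xyz": [-0.06,0,0],"dr": [0,0,0],"hand": 0}
    - {"xyz": [-0.1,0,0],"dr": [0,0,0],"hand": 0}
    - {"xyz": [-0.1,0,0],"dr": [0,0,0],"hand": 0}

```text
clock: 23.85
ee_pos: [0.5967, 0.0576, 0.1268]
ee_rot: [-1.807, 1.555, 0.015]
ft_force: [1.9, -0.3, -3.5]
width: 0.0104
```

```bash
python3 -c "
from plate import *
p=seat(1,-.01-.035); rel(*p,.12,np.pi/2+PY); print(env.sense()['ft_force'],p)"
```

```text
xyz [0.005, 0.0759, 0.1765] dr [0.4381, -0.0003, 0.0155] dist 0.192 ang 25.1
[ 1.90571712 -0.3035884  -3.49285804] [0.47937043 0.20968958]
```

>>> move_arm:
  moves:
    - {"xyz": [0.002,0.015,0.035],"dr": [0.1,0,0.015],"hand": 0}
    - {"xyz": [0.005,0.03,0.07],"dr": [0.2,0,0.015],"hand": 0}
    - {"xyz": [0.005,0.045,0.105],"dr": [0.3,0,0.015],"hand": 0}
    - {"xyz": [0.005,0.06,0.14],"dr": [0.4,0,0.015],"hand": 0}
    - {"xyz": [0.005,0.076,0.1765],"dr": [0.438,0,0.015],"hand": 0}
    - {"xyz": [0.005,0.076,0.1765],"dr": [0.438,0,0.015],"hand": 0}
    - {"xyz": [0.04,0.076,0.1765],"dr": [0.438,0,0.015],"hand": 0}
    - {"xyz": [0.073,0.076,0.1765],"dr": [0.438,0,0.015],"hand": 0}

```text
clock: 24.65
ee_pos: [0.4805, 0.2099, 0.051]
ee_rot: [-1.414, 1.569, -0.029]
ft_force: [-0.4, -0.4, -4.8]
width: 0.011
```

```bash
python3 -c "
from plate import *
p=seat(1,-.01-.035); rel(*p,.043,np.pi/2+PY); print(env.sense()['ft_force'],p)"
```

```text
xyz [0.008, 0.0011, -0.0005] dr [0.0012, 0.0003, 0.0021] dist 0.008 ang 0.1
[-0.37172525 -0.40895576 -4.82000365] [0.47937043 0.20968958]
```

>>> move_arm:
  moves:
    - {"xyz": [0.003,0.001,0],"dr": [0.001,0,0.002],"hand": 0}
    - {"xyz": [0.006,0.001,0],"dr": [0.001,0,0.002],"hand": 0}
    - {"xyz": [0.0085,0.001,0],"dr": [0.001,0,0.002],"hand": 0}
    - {"xyz": [0.009,0.001,0],"dr": [0.001,0,0.002],"hand": 0}
    - {"xyz": [0.0095,0.001,0],"dr": [0.001,0,0.002],"hand": 0}

```text
clock: 25.15
ee_pos: [0.4806, 0.2103, 0.043]
ee_rot: [-1.058, 1.569, 0.326]
ft_force: [-2.7, -0.7, 4.9]
width: 0.0106
```

```bash
python3 -c "
from plate import *
P=pose(); print(env.sense()['ft_force'],(P[:2,3]-seat(1))@ux,(P[:2,3]-seat(1))@uy)
p=seat(1,-.007); rel(*p,.0425,np.pi/2+PY)
c=cam('wrist'); save(c,'w10.png',k=1.4)
"
```

```text
[-2.70840654 -0.66144538  4.9324388 ] -0.0439410295767332 0.0007836603961345334
xyz [0.0006, -0.0369, -0.0008] dr [-0.0, 0.0011, 0.0019] dist 0.037 ang 0.1
```

View pics/w10.png

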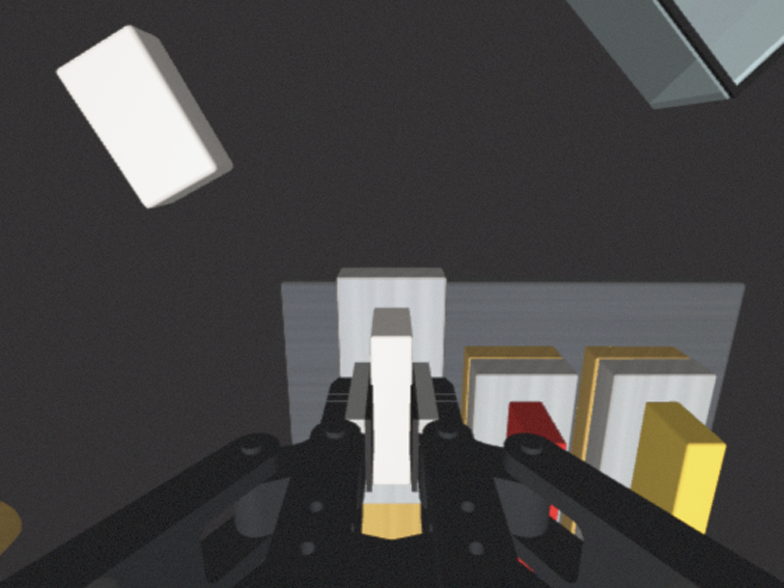

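>>> move_arm:
  moves:
    - {"xyz": [0.001,-0.006,-0.0005],"dr": [0,0,0.002],"hand": 0}
    - {"xyz": [0.001,-0.012,-0.0008],"dr": [0,0,0.002],"hand": 0}
    - {"xyz": [0.001,-0.018,-0.0008],"dr": [0,0,0.002],"hand": 0}
    - {"xyz": [0.001,-0.024,-0.0008],"dr": [0,0,0.002],"hand": 0}
    - {"xyz": [0.001,-0.029,-0.0008],"dr": [0,0,0.002],"hand": 0}
    - {"xyz": [0.001,-0.033,-0.0008],"dr": [0,0,0.002],"hand": 0}
    - {"xyz": [0.001,-0.033,-0.0008],"dr": [0,0,0.002],"hand": 0}

```text
clock: 25.9
ee_pos: [0.5135, 0.2038, 0.043]
ee_rot: [-0.11, 1.568, 1.274]
ft_force: [-4.9, 1.0, 5.7]
width: 0.0105
```

>>> move_arm:
  moves:
    - {"xyz": [0,-0.002,-0.0003],"dr": [0,0,0],"hand": 0}
    - {"xyz": [0,-0.004,-0.0005],"dr": [0,0,0],"hand": 0}
    - {"xyz": [0,-0.006,-0.0005],"dr": [0,0,0],"hand": 0}
    - {"xyz": [0,-0.006,-0.0005],"dr": [0,0,0],"hand": 0}

```text
clock: 26.3
ee_pos: [0.5148, 0.2035, 0.0432]
ee_rot: [1.151, 1.561, 2.537]
ft_force: [-14.2, 3.9, 12.2]
width: 0.0109
```

>>> move_arm:
  moves:
    - {"xyz": [0,-0.002,0],"dr": [0,0,0],"hand": 0}
    - {"xyz": [0,-0.004,0],"dr": [0,0,0],"hand": 0}
    - {"xyz": [0,-0.004,0],"dr": [0,0,0],"hand": 0}

```text
clock: 26.6
ee_pos: [0.5149, 0.2035, 0.0435]
ee_rot: [1.3, 1.553, 2.686]
ft_force: [-13.9, 2.0, 11.4]
width: 0.0109
```

```bash
python3 -c "
from plate import *
P=pose(); print(env.sense()['ft_force'],(P[:2,3]-seat(1))@ux,(P[:2,3]-seat(1))@uy)"
```

```text
[-13.93459974   2.00713057  11.35424419] -0.008921697823403057 0.0005040141378433183
```

>>> move_arm:
  moves:
    - {"xyz": [0,0,0],"dr": [0,0,0],"hand": 0.3}
    - {"xyz": [0,0,0],"dr": [0,0,0],"hand": 0.3}
    - {"xyz": [0,0,0],"dr": [0,0,0],"hand": 0.3}
    - {"xyz": [-0.02,0,0],"dr": [0,0,0],"hand": 0.3}
    - {"xyz": [-0.06,0,0],"dr": [0,0,0],"hand": 0.3}
    - {"xyz": [-0.1,0,0.01],"dr": [0,0,0],"hand": 0.3}
    - {"xyz": [-0.14,0.04,0.048],"dr": [0,0,0],"hand": 0.6}
    - {"xyz": [-0.14,0.06,0.048],"dr": [0,0,0],"hand": 0.6}

```text
clock: 27.4
ee_pos: [0.4712, 0.2631, 0.1893]
ee_rot: [0.67, 1.557, 2.056]
ft_force: [-0.4, -0.3, 0.4]
width: 0.0513
```

>>> move_arm:
  moves:
    - {"xyz": [0,0,0],"dr": [0,0,0],"hand": 0.6}
    - {"xyz": [0,0,0],"dr": [0,0,0],"hand": 0.6}

```text
clock: 27.6
ee_pos: [0.4726, 0.2638, 0.1906]
ee_rot: [0.353, 1.558, 1.739]
ft_force: [0.4, -0.1, -0.1]
width: 0.0511
```

```bash
python3 -c "
import look; from plate import *
c=cam('wrist'); save(c,'w11.png',(90,150,370,360),2.8)
h=cv2.cvtColor(c['color'],cv2.COLOR_RGB2HSV)
for i in(1,2,3):
  for dy in(-.013,.013):
    u,v=w2p(c,np.r_[seat(i,-.045,dy),.022]); u=int(round(u)); a=c['color'][int(v)-15:int(v)+20,u].astype(int); print(i,u,round(v,1),[(int(v)-15+k,int(a[k].max()),int(a[k].max()-a[k].min())) for k in range(8,28)])
"
```

```text
grey
plate grey
px [223. 213.] c 518.6 203.6 size 37.3 78.4 ang 79.3
px [207. 208.] c 532.3 248.2 size 39.1 69.2 ang 83.7
px [183. 231.] c 474.2 300.8 size 53.0 25.7 ang 2.8
px [193. 194.] c 568.0 282.2 size 30.3 14.7 ang 41.1
red
px [205. 207.] c 531.3 252.0 size 14.3 39.8 ang 81.0
puck
px [298. 207.] c 537.3 7.8 size 24.2 26.5 ang 0.8
1 211 209.1 [(202, 159, 15), (203, 157, 15), (204, 153, 10), (205, 149, 13), (206, 150, 64), (207, 151, 75), (208, 149, 65), (209, 181, 48), (210, 141, 11), (211, 135, 6), (212, 159, 6), (213, 233, 3), (214, 245, 1), (215, 246, 2), (216, 246, 1), (217, 246, 1), (218, 246, 1), (219, 246, 1), (220, 246, 1), (221, 246, 1)]
1 238 209.0 [(202, 158, 16), (203, 157, 13), (204, 156, 11), (205, 147, 13), (206, 148, 63), (207, 146, 72), (208, 146, 63), (209, 179, 48), (210, 144, 11), (211, 139, 5), (212, 157, 6), (213, 235, 4), (214, 245, 1), (215, 246, 2), (216, 246, 2), (217, 246, 2), (218, 246, 2), (219, 246, 2), (220, 246, 2), (221, 245, 1)]
2 261 209.0 [(201, 157, 12), (202, 158, 14), (203, 160, 15), (204, 155, 12), (205, 147, 12), (206, 150, 65), (207, 14
[... 471 characters left out ...]
7, 246, 1), (218, 246, 1), (219, 246, 1), (220, 246, 1)]
3 312 208.8 [(201, 160, 13), (202, 157, 13), (203, 155, 11), (204, 159, 14), (205, 155, 9), (206, 152, 61), (207, 150, 74), (208, 146, 63), (209, 178, 48), (210, 140, 10), (211, 135, 6), (212, 153, 6), (213, 229, 4), (214, 246, 2), (215, 246, 1), (216, 246, 1), (217, 246, 1), (218, 246, 1), (219, 246, 1), (220, 246, 1)]
3 339 208.7 [(201, 159, 15), (202, 155, 12), (203, 157, 14), (204, 157, 14), (205, 153, 7), (206, 148, 60), (207, 149, 75), (208, 140, 60), (209, 172, 42), (210, 145, 12), (211, 137, 7), (212, 157, 5), (213, 236, 3), (214, 246, 1), (215, 246, 1), (216, 246, 1), (217, 246, 1), (218, 246, 0), (219, 246, 1), (220, 246, 1)]
```

View pics/w11.png

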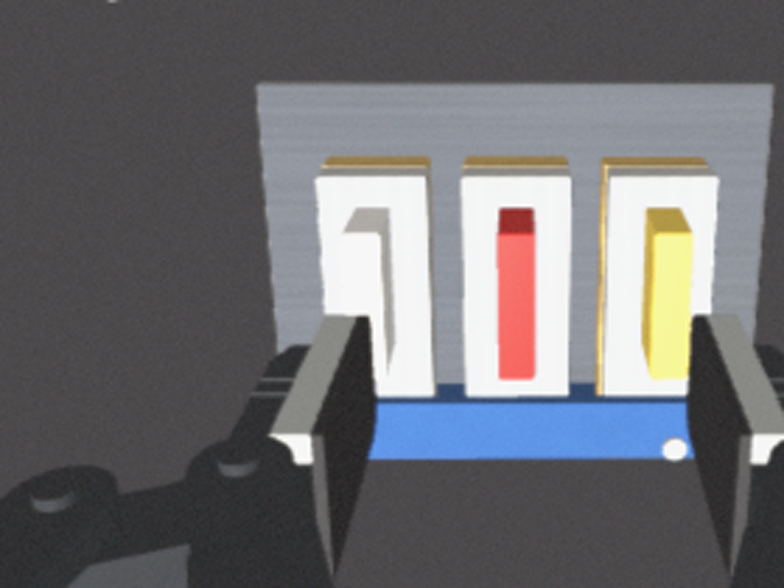

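```bash
python3 -c "
from plate import *
c=cam('top'); seg(c,(0,0,0),(179,255,45),.096,(385,185,430,235)); save(c,'top2.png')
rel(.532,-.257,.18,np.radians(79.3))"
```

```text
px [403. 208.] c 528.0 -248.7 size 10.4 64.6 ang 85.0
xyz [0.0022, -0.1556, -0.4993] dr [0.0003, 0.0098, -0.0089] dist 0.523 ang 0.8
```

>>> move_arm:
  moves:
    - {"xyz": [0,-0.013,-0.042],"dr": [0,0.01,-0.009],"hand": 0.6}
    - {"xyz": [0,-0.026,-0.084],"dr": [0,0.01,-0.009],"hand": 0.6}
    - {"xyz": [0,-0.039,-0.126],"dr": [0,0.01,-0.009],"hand": 0.6}
    - {"xyz": [0,-0.055,-0.176],"dr": [0,0.01,-0.009],"hand": 0.6}
    - {"xyz": [0,-0.07,-0.225],"dr": [0,0.01,-0.009],"hand": 0.6}
    - {"xyz": [0,-0.085,-0.274],"dr": [0,0.01,-0.009],"hand": 0.6}
    - {"xyz": [0,-0.1,-0.322],"dr": [0,0.01,-0.009],"hand": 0.6}
    - {"xyz": [0,-0.115,-0.37],"dr": [0,0.01,-0.009],"hand": 0.6}

```text
clock: 28.55
ee_pos: [0.515, -0.1199, 0.1828]
ee_rot: [1.587, 1.57, 2.97]
ft_force: [-0.2, 0.4, 0.9]
width: 0.0506
```

```bash
python3 -c "
from plate import *
rel(.532,-.257,.19,np.radians(79.3))"
```

```text
xyz [-0.0072, -0.0424, -0.1314] dr [-0.0014, -0.0, -0.0012] dist 0.138 ang 0.1
```

>>> move_arm:
  moves:
    - {"xyz": [-0.004,-0.014,-0.044],"dr": [0,0,0],"hand": 0.6}
    - {"xyz": [-0.007,-0.028,-0.088],"dr": [0,0,0],"hand": 0.6}
    - {"xyz": [-0.007,-0.042,-0.131],"dr": [0,0,0],"hand": 0.6}
    - {"xyz": [-0.007,-0.042,-0.131],"dr": [0,0,0],"hand": 0.6}
    - {"xyz": [-0.007,-0.042,-0.131],"dr": [0,0,0],"hand": 0.6}

```text
clock: 29.05
ee_pos: [0.531, -0.258, 0.1884]
ee_rot: [1.266, 1.567, 2.645]
ft_force: [0.4, 0.0, -0.4]
width: 0.0512
```

```bash
python3 -c "
from plate import *
c=cam('wrist'); save(c,'w12.png',k=1.2)
print([(np.array(w2p(c,np.array(p)))*1.2).round() for p in((.532,-.257,.096),(.5664,-.2635,.096),(.4976,-.2505,.096))])
seg(c,(0,0,0),(179,255,50),.096,(240,60,320,265),amin=100)
rel(.532,-.257,.0775,np.radians(79.3))"
```

```text
[array([338., 260.]), array([338., 313.]), array([338., 203.])]
xyz [0.111, -0.0016, -0.0002] dr [-0.0029, 0.0013, -0.0036] dist 0.111 ang 0.3
```

View pics/w12.png

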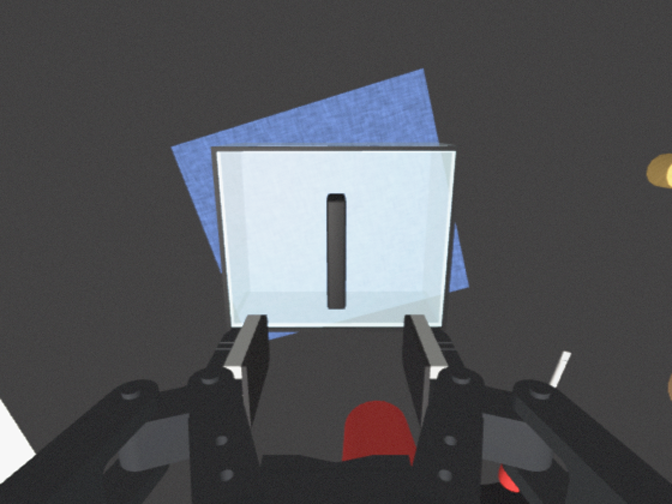

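>>> move_arm:
  moves:
    - {"xyz": [0.05,-0.001,0],"dr": [-0.002,0,-0.003],"hand": 0.6}
    - {"xyz": [0.085,-0.001,0],"dr": [-0.002,0,-0.003],"hand": 0.6}
    - {"xyz": [0.105,-0.001,0],"dr": [-0.002,0,-0.003],"hand": 0.6}
    - {"xyz": [0.111,-0.001,0],"dr": [-0.002,0,-0.003],"hand": 0.6}
    - {"xyz": [0.111,-0.001,0],"dr": [-0.002,0,-0.003],"hand": 0}
    - {"xyz": [0.111,-0.001,0],"dr": [-0.002,0,-0.003],"hand": 0}
    - {"xyz": [0.111,-0.001,0],"dr": [-0.002,0,-0.003],"hand": 0}
    - {"xyz": [0.111,-0.001,0],"dr": [-0.002,0,-0.003],"hand": 0}

```text
clock: 29.9
ee_pos: [0.5329, -0.2572, 0.0796]
ee_rot: [-1.435, 1.568, -0.052]
ft_force: [0.7, 0.9, 4.5]
width: 0.011
```

>>> move_arm:
  moves:
    - {"xyz": [0,0,0],"dr": [0,0,0],"hand": 0}
    - {"xyz": [0,0,0],"dr": [0,0,0],"hand": 0}
    - {"xyz": [-0.02,0,0],"dr": [0,0,0],"hand": 0}
    - {"xyz": [-0.06,0,0],"dr": [0,0,0],"hand": 0}
    - {"xyz": [-0.11,0,0],"dr": [0,0,0],"hand": 0}
    - {"xyz": [-0.11,0,0],"dr": [0,0,0],"hand": 0}

```text
clock: 30.5
ee_pos: [0.537, -0.2601, 0.1971]
ee_rot: [-1.86, 1.554, -0.476]
ft_force: [1.2, -1.2, -2.7]
width: 0.0103
```

```bash
python3 -c "
from plate import *
print(env.sense()['ft_force']); rel(.537,.2454,.19,np.pi/2+PY); import look"
```

```text
[ 1.16985879 -1.23274212 -2.74162704]
xyz [0.0033, 0.0944, 0.4966] dr [-0.0009, -0.0047, 0.0158] dist 0.506 ang 0.9
grey
plate grey
px [223. 213.] c 518.7 203.8 size 37.6 78.4 ang 79.4
px [205. 209.] c 527.4 250.4 size 37.7 78.5 ang 79.2
px [188. 205.] c 536.8 297.7 size 37.6 78.6 ang 79.4
red
px [204. 209.] c 525.5 252.6 size 13.7 51.4 ang 79.5
puck
px [298. 207.] c 537.3 7.8 size 24.2 26.5 ang 0.8
```

>>> move_arm:
  moves:
    - {"xyz": [0.003,0.008,0.04],"dr": [0,-0.005,0.016],"hand": 0}
    - {"xyz": [0.003,0.015,0.08],"dr": [0,-0.005,0.016],"hand": 0}
    - {"xyz": [0.003,0.023,0.12],"dr": [0,-0.005,0.016],"hand": 0}
    - {"xyz": [0.003,0.03,0.16],"dr": [0,-0.005,0.016],"hand": 0}
    - {"xyz": [0.003,0.038,0.2],"dr": [0,-0.005,0.016],"hand": 0}
    - {"xyz": [0.003,0.046,0.24],"dr": [0,-0.005,0.016],"hand": 0}
    - {"xyz": [0.003,0.053,0.28],"dr": [0,-0.005,0.016],"hand": 0}
    - {"xyz": [0.003,0.061,0.32],"dr": [0,-0.005,0.016],"hand": 0}

```text
clock: 31.35
ee_pos: [0.533, 0.0682, 0.1864]
ee_rot: [1.446, 1.561, 2.829]
ft_force: [0.2, -0.6, -3.4]
width: 0.0106
```

```bash
python3 -c "
from plate import *
print(env.sense()['ft_force']); rel(.537,.2454,.18,np.pi/2+PY)"
```

```text
[ 0.23250419 -0.60236261 -3.43275996]
xyz [0.0069, 0.0291, 0.1748] dr [-0.0011, 0.0012, -0.0093] dist 0.177 ang 0.5
```

>>> move_arm:
  moves:
    - {"xyz": [0.003,0.007,0.044],"dr": [0,0,-0.009],"hand": 0}
    - {"xyz": [0.006,0.014,0.088],"dr": [0,0,-0.009],"hand": 0}
    - {"xyz": [0.006,0.022,0.132],"dr": [0,0,-0.009],"hand": 0}
    - {"xyz": [0.006,0.029,0.175],"dr": [0,0,-0.009],"hand": 0}
    - {"xyz": [0.006,0.029,0.175],"dr": [0,0,-0.009],"hand": 0}
    - {"xyz": [0.006,0.029,0.175],"dr": [0,0,-0.009],"hand": 0}

```text
clock: 31.95
ee_pos: [0.5353, 0.2458, 0.1783]
ee_rot: [1.972, 1.566, -2.926]
ft_force: [-0.1, -0.5, -3.8]
width: 0.0103
```

```bash
python3 -c "
from plate import *
print(env.sense()['ft_force']); rel(.537,.2454,.085,np.pi/2+PY)
c=cam('wrist'); save(c,'w13.png',k=1.4)"
```

```text
[-0.11578064 -0.52160888 -3.76525528]
xyz [0.0933, -0.0022, 0.0001] dr [0.0011, -0.0018, -0.0042] dist 0.093 ang 0.3
```

View pics/w13.png

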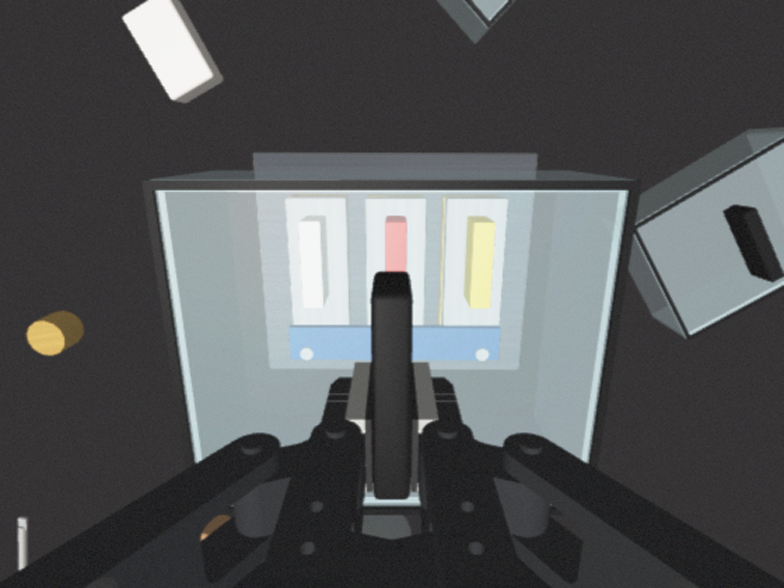

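>>> move_arm:
  moves:
    - {"xyz": [0.02,-0.002,0],"dr": [0,0,-0.004],"hand": 0}
    - {"xyz": [0.04,-0.002,0],"dr": [0,0,-0.004],"hand": 0}
    - {"xyz": [0.06,-0.002,0],"dr": [0,0,-0.004],"hand": 0}
    - {"xyz": [0.08,-0.002,0],"dr": [0,0,-0.004],"hand": 0}
    - {"xyz": [0.087,-0.002,0],"dr": [0,0,-0.004],"hand": 0}
    - {"xyz": [0.087,-0.002,0],"dr": [0,0,-0.004],"hand": 0}

```text
clock: 32.6
ee_pos: [0.5355, 0.2427, 0.0898]
ee_rot: [2.375, 1.565, -2.527]
ft_force: [0.4, -0.6, -4.0]
width: 0.0105
```

```bash
python3 -c "
from plate import *
print(env.sense()['ft_force']); rel(.537,.2454,.085,np.pi/2+PY)"
```

```text
[ 0.38224995 -0.58018733 -4.02465096]
xyz [0.0048, -0.001, 0.003] dr [-0.0023, -0.0039, -0.0038] dist 0.006 ang 0.3
```

>>> move_arm:
  moves:
    - {"xyz": [0.001,-0.001,0.002],"dr": [-0.002,-0.004,-0.004],"hand": 0}
    - {"xyz": [0.003,-0.001,0.002],"dr": [-0.002,-0.004,-0.004],"hand": 0}
    - {"xyz": [0.005,-0.001,0.002],"dr": [-0.002,-0.004,-0.004],"hand": 0}
    - {"xyz": [0.005,-0.001,0.002],"dr": [-0.002,-0.004,-0.004],"hand": 0}

```text
clock: 33.0
ee_pos: [0.5376, 0.2447, 0.0856]
ee_rot: [-1.141, 1.569, 0.243]
ft_force: [0.2, -0.3, -2.1]
width: 0.0102
```

>>> move_arm:
  moves:
    - {"xyz": [0.001,0,0],"dr": [0,0,0],"hand": 0}
    - {"xyz": [0.001,0,0],"dr": [0,0,0],"hand": 0}

```text
clock: 33.2
ee_pos: [0.5376, 0.2447, 0.0856]
ee_rot: [-1.264, 1.568, 0.12]
ft_force: [-2.5, -1.3, 4.7]
width: 0.0101
```

>>> move_arm:
  moves:
    - {"xyz": [0,0,0],"dr": [0,0,0],"hand": 0.5}
    - {"xyz": [0,0,0],"dr": [0,0,0],"hand": 0.6}
    - {"xyz": [0,0,0],"dr": [0,0,0],"hand": 0.6}
    - {"xyz": [-0.02,0,0],"dr": [0,0,0],"hand": 0.6}
    - {"xyz": [-0.06,0,0],"dr": [0,0,0],"hand": 0.6}
    - {"xyz": [-0.1,0,0],"dr": [0,0,0],"hand": 0.6}
    - {"xyz": [-0.14,0.0,0],"dr": [0,0,0],"hand": 0.6}
    - {"xyz": [-0.14,0.0,0],"dr": [0,0,0],"hand": 0.6}

```text
clock: 34.0
ee_pos: [0.5417, 0.2462, 0.2328]
ee_rot: [-1.09, 1.555, 0.294]
ft_force: [1.1, 0.4, 0.5]
width: 0.0513
```

```bash
python3 -c "
from plate import *
print(env.sense()['ft_force'])
c=cam('wrist'); save(c,'w14.png',k=1.4)"
```

```text
[1.11312367 0.35289342 0.52314855]
```

View pics/w14.png

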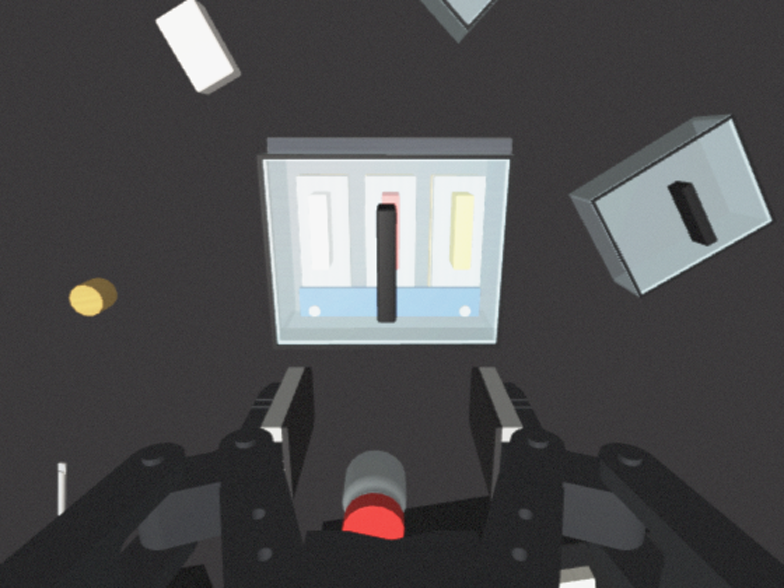

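>>> move_arm:
  moves:
    - {"xyz": [-0.03,0,0],"dr": [0,0,0],"hand": 0.6}
    - {"xyz": [-0.03,0,0],"dr": [0,0,0],"hand": 0.6}
    - {"xyz": [-0.03,0,0],"dr": [0,0,0],"hand": 0.6}

```text
clock: 34.35
ee_pos: [0.5399, 0.2456, 0.2592]
ee_rot: [-1.097, 1.56, 0.287]
ft_force: [0.0, 0.3, -0.2]
width: 0.0511
```

```bash
python3 -c "
from h import *
print(ticket.job_done())"
```

```text
the job is handed in; nothing more can be done
None
```

The job is handed in at about 34 s on the robot's clock. I stood the cover on the mat and slid yellow, red and white home on seats 3, 2 and 1. Then I stood the cover back on the plate. There was no green block on the bench.

Last checks:
- **Blocks:** the wrist view showed all three equally flush, within about 1 mm, and in line against the stop. The top camera put them in the same places just before I covered them.
- **Cover:** the rim reached the height expected for resting on the plate. The last picture shows it in line and about 2–3 mm off centre to the −y side, with the blocks under it.
- **Bystanders:** the puck's measured position did not change. I did not measure the others again; the eraser and jar showed no shift in the later pictures.
- **A disagreement:** the top camera put the cover's handle on the mat about 8 mm and 5° from where I had released it. The wrist camera, which I used, agreed with the release position.
- **A wrong start:** the first approach to the cover stopped at the last joint's limit, so I turned the gripper by half a turn.

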